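# Return the dosing cartridges to their labelled bays

## Robot

A 6-joint arm with a two-finger parallel gripper is mounted at the origin on the work surface. World frame = base frame: x ahead of the robot, y to its left, z up, the work surface at z = 0. Lengths are in m, angles in rad, forces in N, time in s.
With the tool pointing down it reaches from about 0.4 to 0.825 m from the base axis. Payload 7 kg.
Tool frame: the origin (TCP) lies at the very end of the fingers, on their centre line; the grasp point (between the pads) lies 19 mm behind it; z points along the fingers, y is the line along which they close (so a half turn about z gives the same grasp; the last joint's range is limited). The gripper opens to 88 mm and grips with 3 to 60 N. Pads are 19 mm wide; open, the fingers measure 130 mm over their backs; the gripper's body (78 mm by 193 mm) begins 47 mm behind the grasp point.
Start: joints at [0.288, 0.359, 0.012, 0, -1.224, -0.288], TCP at [0.675, -0, 0.227] pointing down, gripper open.
Joint ranges: [-3.07, 3.07], [-1.43, 2.12], [-1.02, 1.25], [-3.03, 1.67], [-3.05, -0], [-3.03, 3.03]. Speed limits (rad/s): [2.39, 2.39, 3.01, 3.14, 3.14, 3.14].

## Interface

Orientations are given as [roll, pitch, yaw] about the fixed x, y, z axes, in that order (R = Rz(yaw) Ry(pitch) Rx(roll)).
In Python, from station import arm gives the robot as it stands.
- The arm moves only by the tool step_arm, never from a script. Its argument "rows" is a list of rows, each a list of 5 numbers: the shift along the world's x, y, z in m, then the turn about the world's z in rad, then the finger opening in m, from 0 to 0.0876. In form: [[x, y, z, spin, gripper], ...]. A call has 1 to 20 rows; each row is the pose to reach, as a shift and turn from the pose commanded when the call began; what a row does not reach only later rows make up. A row lasts 1/10 s, in which the tool goes at most 50 mm and 8.59 degrees, less where a joint would pass 70% of its speed; a pose out of reach is approached as far as the arm can. A call with a gripper value outside its range is refused whole. The fingers move at their own pace and stop on an object; "newtons" is the grip in N (left out, the last holds). Time passes only in rows, so rows that repeat a pose let the fingers close. It gives the time, the measured TCP pose, the force, the opening and the grip force at its end, in the units of the state.
- arm.get_state(): the state, without advancing time (a new reading comes with each control period).
- arm.grab_frame(name): name is "scene" or "side" or "wrist"; returns a dict with "color" (400x640x3 uint8, blue, green, red), "vfov" (degrees; the focal length in pixels is half the picture's height over the tangent of half this angle, whatever the lens; pixels are square), "cx", "cy" (the principal point, pixels), "rvec" (rotation vector, rad) and "tvec" (3), from world to camera coordinates, as OpenCV has them. Camera axes: x right, y down, z forward; pixel columns grow to the right and rows downward; lengths in m; the calibration is good to about 2 mm. The wrist camera is an equidistant fisheye: a pixel r from the principal point sees the ray r / f radians off the axis. A picture is of the moment at which its call begins. There is no depth.
- arm.job_done(): hands the job in; it is judged then, once.
The state is a dict: "t": time; "q": joint angles; "qd": joint speeds; "joint_efforts": joint torques, N m; "eef_pos": TCP position; "ee_rot": TCP orientation; "force": force on the tool from outside, world axes, zero at the start; "moment": the same for the moment, N m; "width": finger opening in m; "gripper_force": force on a finger pad.
Only numpy, scipy, OpenCV 4.12 (cv2) and the standard library are available. Lean on these libraries where they do the work, as an engineer would, in place of code of your own. Each camera call takes 0.05 s, during which the arm holds its last target. There are 200 camera calls.

## Task

The three dosing cartridges have been muddled (one may already be home): see that each ends up in its own bay of the sloping rack, the bay whose width and label stripes match it, lying fully down in the bay with the grip fin up, and let go of it. Set them down gently, and do not knock or shift the bottles, jars and other things on the bench.

Things in the scene. Friction and masses are not known exactly. Their poses are not given: they have to be found in the camera images.
- cart_small: small dosing cartridge: white block 120 long (x) x 40 wide (y) x 34 high (z), one dark stripe across its top near the +x end. Centred on its top stands a grey grip fin 60 (x) x 14 thick (y) x 36 high (70 in all). Origin: centre of the underside; z: towards the fin. About 220 g (x 0.7 to 1.4), balanced at the middle. Either end may face up the slope.
- cart_medium: medium dosing cartridge: white block 120 long (x) x 52 wide (y) x 34 high (z), two dark stripes across its top near the +x end. Centred on its top stands a grey grip fin 60 (x) x 14 thick (y) x 36 high (70 in all). Origin: centre of the underside; z: towards the fin. About 300 g (x 0.7 to 1.4), balanced at the middle. Either end may face up the slope.
- cart_large: large dosing cartridge: white block 120 long (x) x 64 wide (y) x 34 high (z), three dark stripes across its top near the +x end. Centred on its top stands a grey grip fin 60 (x) x 14 thick (y) x 36 high (70 in all). Origin: centre of the underside; z: towards the fin. About 380 g (x 0.7 to 1.4), balanced at the middle. Either end may face up the slope.
- seat_small (a point): centre of the floor of the small cartridge's bay, 60 above the bench; x: down the slope along the bay, y: across, z: square out of the floor, 25 degrees from vertical, leaning away from the robot. Inside: 128 long x 47 wide, walls and ends 20 high. A cartridge at home has its origin here, give or take the play, and its axes along these.
- seat_medium (a point): centre of the floor of the medium cartridge's bay, 60 above the bench; x: down the slope along the bay, y: across, z: square out of the floor, 25 degrees from vertical, leaning away from the robot. Inside: 128 long x 59 wide, walls and ends 20 high. A cartridge at home has its origin here, give or take the play, and its axes along these.
- seat_large (a point): centre of the floor of the large cartridge's bay, 60 above the bench; x: down the slope along the bay, y: across, z: square out of the floor, 25 degrees from vertical, leaning away from the robot. Inside: 128 long x 71 wide, walls and ends 20 high. A cartridge at home has its origin here, give or take the play, and its axes along these.
- slot_small: fixed aluminium bay of seat_small, one dark stripe on the white label (34 x 50) that reaches 39 beyond its upper end. One of three bays side by side, 94 apart in any order, on a fixed rack; they slope down away from the robot. Walls 5 thick. Origin: on the bench under the seat; z up, x along the bay, away from the robot
- slot_medium: fixed aluminium bay of seat_medium, two dark stripes on the white label (34 x 50) that reaches 39 beyond its upper end. One of three bays side by side, 94 apart in any order, on a fixed rack; they slope down away from the robot. Walls 5 thick. Origin: on the bench under the seat; z up, x along the bay, away from the robot
- slot_large: fixed aluminium bay of seat_large, three dark stripes on the white label (34 x 50) that reaches 39 beyond its upper end. One of three bays side by side, 94 apart in any order, on a fixed rack; they slope down away from the robot. Walls 5 thick. Origin: on the bench under the seat; z up, x along the bay, away from the robot
- amber_bottle: bystander, leave alone: amber glass bottle, 66 across, 190 high, beyond and beside the large cartridge; origin under its centre
- beaker: bystander, leave alone: open glass beaker, 64 across, 85 high, beside the large cartridge (its -y side); origin under its centre
- jar: bystander, leave alone: white screw jar, 48 across, 60 high, beside the large cartridge (its +y side); origin under its centre
- spatula: bystander, leave alone: flat steel lab spatula 170 long x 16 wide x 6 thick lying on the bench beyond the rack; origin at its middle underneath
- flask: bystander, leave alone: glass jar with black cap, 60 across, 85 high, left of the rack; origin under its centre
- tin: bystander, leave alone: bare steel tin, 44 across, 50 high, beyond the rack; origin under its centre
Not all that is in view belongs to the job. Leave any orange look-alike of the cart_small alone.

How it is judged:
At the end, for the whole second after the job is handed in: Each cartridge lies at rest in its own bay, fin up: its origin within 8 mm along, 6 mm across and 4 mm in height of the bay's floor centre, its underside parallel to the floor within 0.08 rad and its length along the bay within 0.16 rad (either end up the slope) (x of cart_small in the frame of seat_small between -0.008 and 0.008 m and y of cart_small in the frame of seat_small between -0.006 and 0.006 m and z of cart_small in the frame of seat_small between -0.004 and 0.004 m and angle between the z axis of cart_small and the z axis of seat_small, either way round below 0.08 rad and angle between the x axis of cart_small and the x axis of seat_small, either way round below 0.16 rad and angle between each of cart_small, cart_medium, cart_large's own z axis and vertical below 1 rad and linear speed of each of cart_small, cart_medium, cart_large below 0.02 m/s and x of cart_medium in the frame of seat_medium between -0.008 and 0.008 m and y of cart_medium in the frame of seat_medium between -0.006 and 0.006 m and z of cart_medium in the frame of seat_medium between -0.004 and 0.004 m and angle between the z axis of cart_medium and the z axis of seat_medium, either way round below 0.08 rad and angle between the x axis of cart_medium and the x axis of seat_medium, either way round below 0.16 rad and x of cart_large in the frame of seat_large between -0.008 and 0.008 m and y of cart_large in the frame of seat_large between -0.006 and 0.006 m and z of cart_large in the frame of seat_large between -0.004 and 0.004 m and angle between the z axis of cart_large and the z axis of seat_large, either way round below 0.08 rad and angle between the x axis of cart_large and the x axis of seat_large, either way round below 0.16 rad); the robot touches nothing.
It fails at once if a bystander is shifted by more than 30 mm or knocked over (distance of any of amber_bottle, beaker, jar, spatula, flask, tin from where it was at the start of the episode above 0.03 m or angle between any of amber_bottle, beaker, jar, spatula, flask, tin's own z axis and vertical above 0.5 rad).
It fails at once if a cartridge is slammed or pressed into the rack with more than 50 N (contact force between any of cart_small, cart_medium, cart_large and slot_small above 50 N or contact force between any of cart_small, cart_medium, cart_large and slot_medium above 50 N or contact force between any of cart_small, cart_medium, cart_large and slot_large above 50 N).
It also fails if it takes over 72 s, if anything falls off the work surface, if the arm or the gripper's body presses on something with over 40 N, if the wrist force passes 120 N, or if a joint passes its speed limit or range.

## Working session

There is one attempt and no reset: what is moved stays moved. The work goes in short steps, Python scripts to look and compute and a tool call to move; the robot and the scene stay as the last step left them, time stands still between calls to the robot, and variables do not carry over. Pictures are saved under pics/ and viewed, at most 10 in all, crops included, and the job is handed in when it is done.

Besides the shell and the picture viewer there is one more tool, called after "Call:" in YAML: its name, and indented under it one key for each argument. step_arm: Moves the arm, as the interface text tells. Its arguments: {"type":"object","properties":{"rows":{"type":"array"},"newtons":{"type":"number"}},"required":["rows"]}

```bash
mkdir -p pics; ls
cat > h.py <<'E'
import sys; sys.path.insert(0,'.')
import numpy as np, cv2
from station import arm
def grab(n,save=None):
    f=arm.grab_frame(n)
    if save: cv2.imwrite('pics/'+save,f['color'])
    return f
def ray(f,u,v,fish=False):
    F=200/np.tan(np.radians(f['vfov'])/2)
    F=f['color'].shape[0]/2/np.tan(np.radians(f['vfov'])/2)
    x,y=(u-f['cx']),(v-f['cy'])
    if fish:
        r=np.hypot(x,y)+1e-9;t=r/F
        d=np.array([np.sin(t)*x/r,np.sin(t)*y/r,np.cos(t)])
    else: d=np.array([x/F,y/F,1.])
    R=cv2.Rodrigues(np.array(f['rvec'],float))[0]; t=np.array(f['tvec'],float).ravel()
    return -R.T@t, R.T@d
def onz(f,u,v,z,fish=False):
    c,d=ray(f,u,v,fish); return c+d*(z-c[2])/d[2]
def proj(f,p,fish=False):
    F=f['color'].shape[0]/2/np.tan(np.radians(f['vfov'])/2)
    R=cv2.Rodrigues(np.array(f['rvec'],float))[0]; q=R@np.array(p)+np.array(f['tvec']).ravel()
    if fish:
        r=np.hypot(q[0],q[1])+1e-9;t=np.arctan2(r,q[2]); return np.array([f['cx']+F*t*q[0]/r,f['cy']+F*t*q[1]/r])
    return np.array([f['cx']+F*q[0]/q[2],f['cy']+F*q[1]/q[2]])
E
python3 - <<'E'
from h import *
for n in ['scene','side','wrist']:
    f=grab(n,n+'0.png'); c,d=ray(f,f['cx'],f['cy']); print(n,f['vfov'],f['cx'],f['cy'],c.round(3),d.round(3))
s=arm.get_state(); print(s)
E
```

```text
pics
scene 51.706589374683084 313.3240244747492 198.410829243472 [1.303 0.481 0.844] [-0.64  -0.392 -0.661]
side 42.02443161386447 327.2360691652701 195.52160258919125 [-0.293 -1.073  0.971] [ 0.525  0.652 -0.547]
wrist 65.70646984690485 317.23112748921227 204.0362621254141 [ 0.675 -0.07   0.384] [-0.001  0.26  -0.965]
{'t': 0.15, 'q': array([ 2.88104212e-01,  3.59190247e-01,  1.12726997e-02, -2.32078391e-04,
       -1.22410176e+00, -2.88106907e-01]), 'qd': array([ 0.00040546, -0.00343884,  0.00261876,  0.0012637 , -0.00051429,
        0.0010083 ]), 'joint_efforts': array([ 1.39394037e-04, -5.83274567e+01,  2.93289685e+01,  7.00122759e+00,
        8.75052094e-03, -9.76538854e-05]), 'eef_pos': array([ 6.74632549e-01, -3.20230561e-05,  2.25864215e-01]), 'ee_rot': array([ 3.14035808e+00, -1.38315025e-04, -1.57087793e+00]), 'force': array([ 0.15449163, -0.72000438,  1.16544605]), 'moment': array([ 0.02830644, -0.02472128, -0.01116622]), 'gripper_force': 0.0, 'width': 0.08748700150284736}
```

View pics/scene0.png

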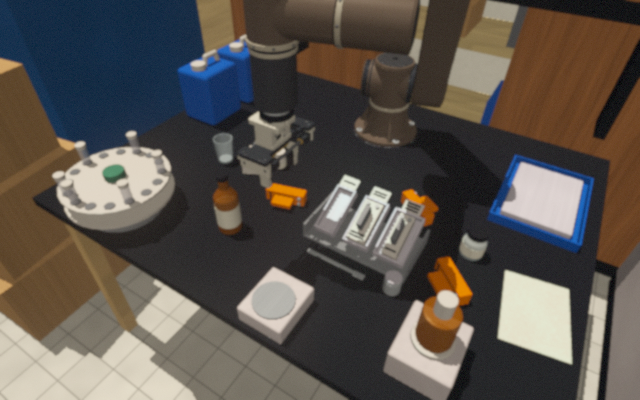

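View pics/side0.png

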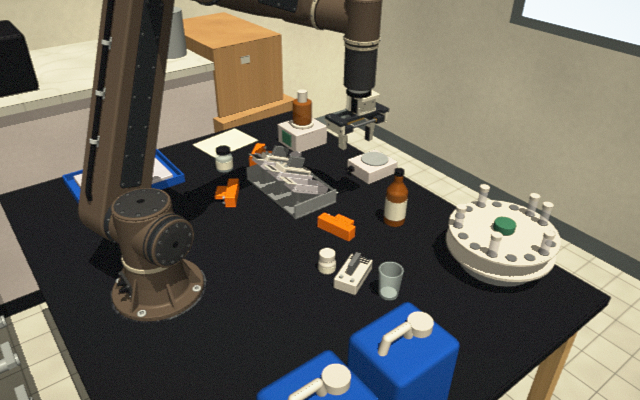

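The scene view shows the rack at about (370,225), its -y bay empty and two cartridges in the other bays. The side view shows the third cartridge at (353,272), between the jar (327,260) and the beaker (390,280).

Run:
```python
import cv2,numpy as np
a=cv2.imread('pics/scene0.png')[165:285,290:450]; b=cv2.imread('pics/side0.png')[140:300,240:410]; w=cv2.imread('pics/wrist0.png')
a=cv2.resize(a,(400,300),interpolation=3); b=cv2.resize(b,(400,376),interpolation=3)[:300]; w=cv2.resize(w,(480,300))
a=cv2.resize(a,(400,300))
o=np.zeros((600,800,3),np.uint8); o[:300,:400]=a; o[:300,400:]=b; o[300:,:480]=w
cv2.imwrite('pics/m0.png',o)
```

```text
(no output)
```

View pics/m0.png

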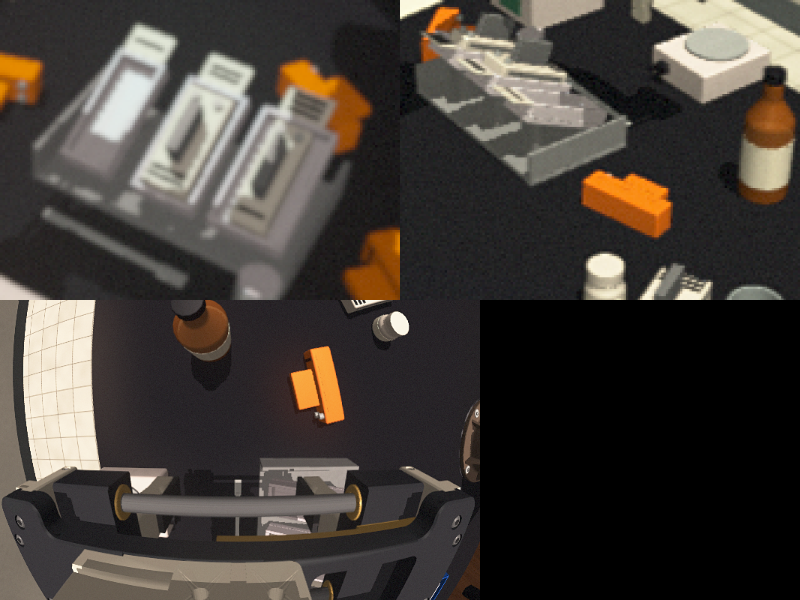

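The crops show that the labels sit at the upper ends, with the +y bay's label looking three-striped. The cartridge in that bay has spare room around it. The wrist view is partly blocked by the gripper, so I'll locate the rack and then look again from the +y side.

Run:
```python
from h import *
f=grab('scene'); g=grab('side'); print('bays/fins')
for u,v in [(338,208),(366,217),(402,230)]: print(onz(f,u,v,.07).round(3))
print('large',onz(g,353,270,.034).round(3), 'jar',onz(g,327,250,.06).round(3),'beaker',onz(g,391,265,.085).round(3))
for u,v,z in [(475,235,.085),(393,275,.05),(436,205,.05),(450,280,.05),(290,190,.05),(228,190,.19)]: print(onz(f,u,v,z).round(3))
```

```text
bays/fins
[0.55 0.1  0.07]
[0.541 0.182 0.07 ]
[0.534 0.283 0.07 ]
large [ 0.434 -0.287  0.034] jar [ 0.41  -0.202  0.06 ] beaker [ 0.486 -0.374  0.085]
[0.464 0.451 0.085]
[0.667 0.32  0.05 ]
[0.367 0.321 0.05 ]
[0.607 0.441 0.05 ]
[ 0.539 -0.069  0.05 ]
[ 0.756 -0.099  0.19 ]
```

Call:
step_arm:
  rows:
    - [0, 0.05, 0.05, 0, 0.0876]
    - [0, 0.1, 0.1, 0, 0.0876]
    - [0, 0.14, 0.14, 0, 0.0876]
    - [-0.02, 0.18, 0.16, 0, 0.0876]
    - [-0.04, 0.22, 0.16, 0, 0.0876]
    - [-0.04, 0.22, 0.16, 0, 0.0876]
    - [-0.04, 0.22, 0.16, 0, 0.0876]

```text
t: 0.95
eef_pos: [0.634, 0.2239, 0.3883]
ee_rot: [-3.139, 0.002, -1.567]
force: [0.0, -0.8, -0.2]
width: 0.0876
gripper_force: 0.0
```

Run:
```python
from h import *
f=grab('wrist','w1.png'); c,d=ray(f,f['cx'],f['cy']); print(c,d)
g=grab('scene','s1.png')
```

```text
[0.63453324 0.15344197 0.54605098] [ 0.00130801  0.26240541 -0.96495683]
```

View pics/w1.png

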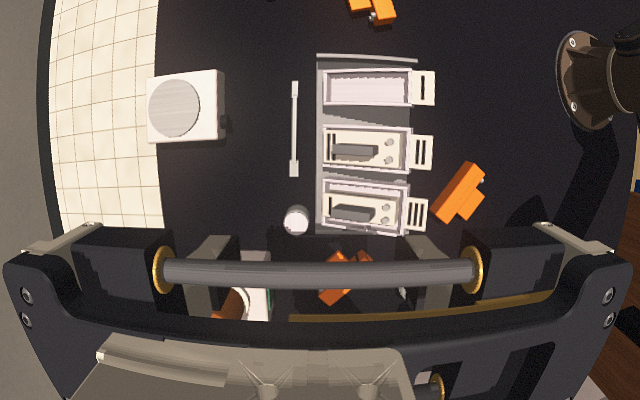

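The wrist view shows the three labels: one stripe at (424,88), the -y bay; two at (420,152); three at (415,213), the +y bay. I'll zoom in on the cartridge stripes near (333,145) and (333,205).

Run:
```python
import cv2
a=cv2.imread('pics/w1.png')[50:240,310:440]
cv2.imwrite('pics/m1.png',cv2.resize(a,(410,599),interpolation=cv2.INTER_CUBIC))
```

```text
(no output)
```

View pics/m1.png

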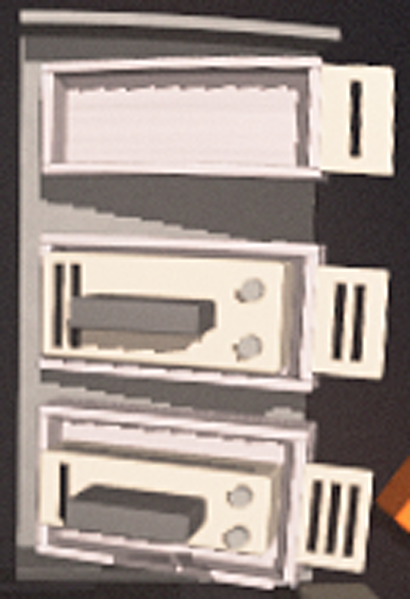

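The medium cartridge (two stripes) is home in the middle bay. The small one (one stripe) lies in the three-stripe bay, so I have to move the small cartridge and then the large one. Next I measure the bays and the small cartridge.

```bash
cat >> h.py <<'E'
C,S=np.cos(np.radians(25)),np.sin(np.radians(25))
def onslope(f,u,v,h,x0,yaw=0,y0=0,fish=True):
    ex=np.array([C*np.cos(yaw),C*np.sin(yaw),-S]); n=np.array([S*np.cos(yaw),S*np.sin(yaw),C]); o=np.array([x0,y0,.06])+n*h
    c,d=ray(f,u,v,fish); return c+d*(n@(o-c))/(n@d)
E
python3 - <<'E'
from h import *
f=grab('wrist')
P=lambda x,y:(310+x/3.154,50+y/3.153)
# outer rim corners: upper z .1073 (x -.0541), lower z .049 (x +.071)
for nm,cs in {'small':[(322,58,1),(325,174,1),(40,68,0),(40,175,0)],'med':[(322,243,1),(318,388,1),(40,243,0),(42,382,0)],'large':[(312,422,1),(302,587,1),(38,408,0),(36,550,0)]}.items():
    for x,y,up in cs:
        p=onz(f,*P(x,y),.1073 if up else .049,True); print(nm,'up' if up else 'lo',p.round(4),'seatx',round(p[0]+(.0541 if up else -.071),4))
E
```

```text
small up [0.4997 0.0675 0.1073] seatx 0.5538
small up [0.498  0.1218 0.1073] seatx 0.5521
small lo [0.6269 0.0688 0.049 ] seatx 0.5559
small lo [0.6268 0.1238 0.049 ] seatx 0.5558
med up [0.4987 0.1538 0.1073] seatx 0.5528
med up [0.4975 0.2214 0.1073] seatx 0.5516
med lo [0.6267 0.1583 0.049 ] seatx 0.5557
med lo [0.6254 0.2295 0.049 ] seatx 0.5544
large up [0.4994 0.2376 0.1073] seatx 0.5535
large up [0.4976 0.3203 0.1073] seatx 0.5517
large lo [0.6274 0.2431 0.049 ] seatx 0.5564
large lo [0.6281 0.3203 0.049 ] seatx 0.5571
```

Run:
```python
from h import *
f=grab('wrist')
P=lambda x,y:(310+x/3.154,50+y/3.153)
for nm,h,cs in [('small top',.034,[(45,452),(275,468),(42,525),(262,552)]),('small fin',.070,[(68,500),(185,513),(70,527),(178,540)]),('med top',.034,[(50,254),(285,262),(50,345),(280,372)]),('med fin',.07,[(72,298),(195,300),(70,330),(200,332)])]:
    for x,y in cs:
        p=onslope(f,*P(x,y),h,.5545); s=(p-np.array([.5545,0,.06]))@np.array([C,0,-S]); print(nm,p.round(4),'s',round(s,4))
g=grab('wrist'); im=g['color']; hs=cv2.cvtColor(im,cv2.COLOR_BGR2GRAY)
print(hs[150:240:2,360].tolist())
```

```text
small top [0.6241 0.2615 0.0651] s 0.061
small top [0.5183 0.2573 0.1144] s -0.0557
small top [0.6254 0.3002 0.0645] s 0.0624
small top [0.5214 0.2989 0.1129] s -0.0524
small fin [0.6144 0.274  0.1093] s 0.0334
small fin [0.5634 0.2733 0.1331] s -0.0228
small fin [0.6133 0.287  0.1098] s 0.0322
small fin [0.5658 0.2862 0.132 ] s -0.0202
med top [0.6221 0.1624 0.066 ] s 0.0587
med top [0.5182 0.1622 0.1144] s -0.0559
med top [0.6219 0.2072 0.0661] s 0.0586
med top [0.5185 0.2123 0.1143] s -0.0555
med fin [0.6135 0.1808 0.1097] s 0.0325
med fin [0.5625 0.1792 0.1335] s -0.0239
med fin [0.6143 0.1952 0.1094] s 0.0333
med fin [0.5601 0.1927 0.1346] s -0.0264
[126, 137, 137, 135, 124, 143, 145, 135, 242, 206, 177, 236, 103, 102, 100, 101, 170, 135, 223, 221, 233, 228, 231, 150, 118, 154, 237, 236, 237, 243, 99, 80, 88, 104, 134, 132, 136, 135, 125, 103, 90, 119, 135, 94, 60]
```

Call:
step_arm:
  rows:
    - [0, 0.02, 0, -0.15, 0.06]
    - [-0.01, 0.04, 0, -0.3, 0.06]
    - [-0.02, 0.06, -0.02, -0.45, 0.06]
    - [-0.03, 0.06, -0.04, -0.6, 0.06]
    - [-0.04, 0.06, -0.06, -0.75, 0.06]
    - [-0.05, 0.06, -0.08, -0.9, 0.06]
    - [-0.06, 0.06, -0.1, -1.05, 0.06]
    - [-0.068, 0.06, -0.12, -1.2, 0.06]
    - [-0.068, 0.06, -0.14, -1.35, 0.06]
    - [-0.068, 0.06, -0.16, -1.5, 0.06]
    - [-0.068, 0.06, -0.17, -1.57, 0.06]
    - [-0.068, 0.06, -0.17, -1.57, 0.06]

```text
t: 2.4
eef_pos: [0.5665, 0.2782, 0.2143]
ee_rot: [-3.139, -0.003, 3.14]
force: [0.1, 0.7, -0.1]
width: 0.06
gripper_force: 0.0
```

Run:
```python
from h import *
f=grab('wrist','w2.png'); s=arm.get_state(); print(s['eef_pos'],s['ee_rot'])
print(proj(f,s['eef_pos'],True), proj(f,s['eef_pos']-[0,0,.08],True))
```

```text
[0.56712836 0.27870444 0.21576822] [-3.14015944e+00 -1.31233659e-03 -3.14040280e+00]
[318.12416379 252.81086475] [318.20442036 211.80716705]
```

View pics/w2.png

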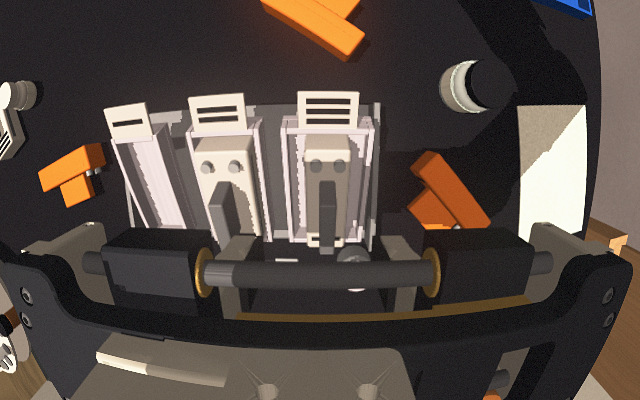

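The wrist view shows the small cartridge's fin at (327,182–250), in the three-stripe bay. The medium fin is at (220,185–235), and the empty small bay's label is at (127,120).

Run:
```python
from h import *
f=grab('wrist'); g=cv2.GaussianBlur(cv2.cvtColor(f['color'],cv2.COLOR_BGR2GRAY),(3,3),0)
for v in (140,190,200,215): print(v,g[v,280:385].tolist())
for u,v,h in [(319.5,200,.07),(335.5,200,.07),(320,215,.07),(336,215,.07)]: print(onslope(f,u,v,h,.5545).round(4))
np.save('w2.npy',f['color'])
```

```text
140 [140, 192, 228, 236, 232, 212, 157, 104, 101, 124, 134, 133, 132, 130, 131, 159, 207, 230, 229, 229, 229, 229, 231, 227, 208, 186, 180, 181, 181, 181, 181, 181, 181, 181, 182, 183, 182, 183, 183, 181, 181, 183, 183, 183, 183, 182, 182, 182, 183, 183, 182, 182, 182, 183, 183, 183, 182, 182, 182, 182, 182, 182, 182, 182, 182, 180, 170, 149, 131, 125, 124, 134, 164, 194, 213, 227, 233, 231, 230, 230, 230, 230, 226, 205, 164, 131, 131, 168, 217, 236, 235, 229, 183, 115, 93, 98, 100, 96, 79, 56, 42, 40, 41, 41, 40]
190 [102, 102, 99, 108, 157, 215, 235, 230, 212, 161, 107, 100, 120, 128, 128, 127, 126, 145, 191, 223, 229, 229, 229, 219, 181, 142, 130, 133, 136, 136, 136, 136, 136, 137, 137, 136, 136, 133, 112, 82, 72, 76, 77, 76, 76, 77, 76, 75, 74, 75, 75, 75, 74, 75, 87, 110, 130, 136, 136, 135, 135, 135, 135, 135, 135, 131, 121, 112, 117, 126, 128, 127, 127, 128, 128, 128, 127, 126, 115, 94, 82, 89, 109, 125, 130, 125, 105, 78, 60, 57, 64, 79, 91, 96, 96, 93, 76, 49, 38, 39, 38, 37, 36, 36, 36]
200 [102, 103, 101, 103, 118, 162, 214, 235, 229, 189, 120, 93, 110, 123, 126, 126, 125,
[... 278 characters left out ...]
 125, 111, 89, 80, 91, 110, 126, 131, 121, 93, 68, 60, 59, 61, 70, 86, 95, 94, 92, 82, 61, 43, 37, 36, 35, 35, 36, 36, 36]
215 [100, 100, 101, 99, 98, 107, 147, 204, 232, 232, 191, 115, 88, 109, 122, 124, 124, 124, 144, 191, 225, 230, 229, 229, 218, 177, 134, 126, 134, 135, 135, 134, 134, 134, 136, 136, 134, 125, 102, 81, 76, 77, 78, 78, 78, 77, 77, 77, 78, 78, 76, 76, 76, 75, 78, 97, 123, 134, 134, 134, 134, 135, 134, 128, 121, 120, 124, 128, 128, 127, 127, 127, 127, 127, 124, 114, 97, 80, 84, 110, 126, 127, 123, 107, 80, 61, 56, 57, 59, 68, 82, 91, 94, 94, 85, 65, 43, 35, 35, 36, 36, 39, 43, 45, 46]
[0.5586 0.2803 0.1353]
[0.5586 0.293  0.1353]
[0.5732 0.2807 0.1285]
[0.5731 0.294  0.1285]
```

Run:
```python
from h import *
f=grab('wrist'); f['color']
g=cv2.GaussianBlur(cv2.cvtColor(f['color'],cv2.COLOR_BGR2GRAY),(3,3),0)
p=lambda u,v,h=.02:onslope(f,u,v,h,.5545).round(4)
print('large rims v140',p(280.7,140),p(286,140),p(352,140),p(363.7,140))
print('v130',g[130,275:385].tolist())
print('med v140',[ (i+185,int(x)) for i,x in enumerate(g[140,185:275])])
for v in (140,160): print('small',v,g[v,105:190].tolist())
# label edges at v=105
print(g[105,100:370].tolist())
```

```text
large rims v140 [0.5135 0.2466 0.1012] [0.5135 0.2513 0.1012] [0.5134 0.3095 0.1012] [0.5132 0.3199 0.1013]
v130 [105, 104, 102, 111, 147, 198, 230, 235, 231, 218, 205, 210, 224, 229, 229, 229, 229, 229, 229, 229, 229, 228, 228, 227, 228, 228, 228, 228, 228, 229, 229, 229, 229, 229, 229, 229, 230, 230, 230, 230, 230, 230, 230, 230, 230, 230, 231, 230, 230, 230, 230, 230, 230, 231, 231, 231, 231, 231, 230, 230, 231, 231, 231, 231, 230, 230, 230, 230, 230, 230, 230, 230, 230, 230, 230, 230, 230, 230, 229, 229, 229, 230, 230, 229, 230, 230, 230, 230, 230, 231, 228, 217, 215, 227, 235, 235, 230, 199, 146, 106, 98, 101, 93, 68, 48, 42, 40, 39, 40, 40]
med v140 [(185, 89), (186, 115), (187, 170), (188, 219), (189, 236), (190, 230), (191, 196), (192, 138), (193, 97), (194, 89), (195, 90), (196, 90), (197, 91), (198, 107), (199, 139), (200, 167), (201, 180), (202, 182), (203, 182), (204, 181), (205, 181), (206, 181), (207, 182), (208, 182), (209, 182), (210, 181), (211, 182), (212, 183), (213, 182), (214, 182), (215, 183), (216, 183), (217, 182), (218, 183), (219, 184), (220, 184), (221, 184
[... 2014 characters left out ...]
3, 71, 70, 71, 71, 70, 70, 71, 93, 154, 218, 239, 237, 236, 237, 236, 217, 173, 149, 167, 181, 180, 179, 179, 180, 181, 177, 152, 115, 100, 101, 101, 102, 102, 102, 101, 102, 102, 102, 101, 101, 100, 101, 102, 101, 101, 102, 102, 101, 102, 103, 103, 103, 103, 102, 102, 103, 104, 104, 102, 102, 102, 102, 102, 102, 102, 102, 101, 106, 134, 189, 229, 238, 236, 237, 237, 236, 236, 234, 232, 231, 232, 232, 232, 233, 233, 233, 232, 232, 232, 233, 233, 234, 234, 234, 234, 234, 234, 235, 235, 235, 236, 236, 236, 236, 236, 236, 236, 236, 237, 237, 237, 237, 237, 237, 236, 236, 236, 237, 237, 237, 237, 237, 237, 236, 236, 236, 237, 234, 209, 156, 114, 103, 104, 105, 105, 104, 105, 105, 97, 80, 65, 60]
```

Run:
```python
from h import *
f=grab('wrist'); g=cv2.GaussianBlur(cv2.cvtColor(f['color'],cv2.COLOR_BGR2GRAY),(3,3),0).astype(int)
def rims(v,a,b,th=150):
    # outermost bright crossing in [a,b]
    r=g[v,a:b]; i=np.where(r>th)[0]; return a+i[0]-(r[i[0]]-th)/max(1,r[i[0]]-r[i[0]-1]), a+i[-1]+(r[i[-1]]-th)/max(1,r[i[-1]]-r[i[-1]+1])
for nm,a,b in [('large',272,376),('med',180,266),('small',104,175)]:
    for v in (125,130,135,140,145,150,155,160,165):
        l,r=rims(v,a,b); p,q=onslope(f,l,v,.02,.5545),onslope(f,r,v,.02,.5545); m=(p+q)/2; print(nm,v,round(l,1),round(r,1),'mid',m.round(4),'w',round(q[1]-p[1],4))
```

```text
large 125 279.4 370.3 mid [0.5001 0.2859 0.1074] w 0.0783
large 130 278.4 372.3 mid [0.5044 0.2864 0.1054] w 0.0816
large 135 278.7 371.5 mid [0.5089 0.2863 0.1033] w 0.0814
large 140 279.3 371.2 mid [0.5135 0.2865 0.1012] w 0.0814
large 145 279.4 370.3 mid [0.5181 0.2861 0.099 ] w 0.0813
large 150 279.9 369.7 mid [0.5229 0.2862 0.0968] w 0.0812
large 155 280.5 369.2 mid [0.5277 0.2863 0.0946] w 0.081
large 160 280.4 368.4 mid [0.5326 0.286  0.0923] w 0.0812
large 165 281.0 367.1 mid [0.5376 0.2858 0.09  ] w 0.0804
med 125 188.8 257.0 mid [0.4982 0.1954 0.1083] w 0.0634
med 130 184.6 257.3 mid [0.5026 0.1926 0.1063] w 0.0687
med 135 185.3 257.8 mid [0.5072 0.1924 0.1041] w 0.0691
med 140 186.4 258.3 mid [0.5119 0.1923 0.1019] w 0.0692
med 145 187.6 258.9 mid [0.5167 0.1923 0.0997] w 0.0691
med 150 188.9 259.5 mid [0.5215 0.1923 0.0974] w 0.0692
med 155 190.0 259.9 mid [0.5265 0.1922 0.0951] w 0.0691
med 160 191.2 260.7 mid [0.5315 0.1922 0.0928] w 0.0693
med 165 192.6 261.1 mid [0.5367 0.1922 0.0904] w 0.0691
small 125 108.9 169.1 mid [0.492  0.1087 0.1112] w 0.0697
small 130 110.4 151.9 mid [0.4962 0.0986 0.1093] w 0.0499
small 135 111.6 156.4 mid [0.5013 0.1    0.1069] w 0.054
small 140 111.3 157.8 mid [0.5064 0.0986 0.1045] w 0.0567
small 145 113.0 159.2 mid [0.5116 0.0986 0.1021] w 0.0568
small 150 114.8 160.7 mid [0.5169 0.0985 0.0996] w 0.0567
small 155 116.6 162.2 mid [0.5223 0.0985 0.0971] w 0.0569
small 160 118.5 163.6 mid [0.5278 0.0984 0.0945] w 0.0566
small 165 120.4 165.2 mid [0.5334 0.0985 0.0919] w 0.0567
```

Call:
step_arm:
  rows:
    - [0, 0.008, -0.03, 0, 0.05]
    - [0, 0.008, -0.06, 0, 0.05]
    - [0, 0.008, -0.09, 0, 0.05]
    - [0, 0.008, -0.105, 0, 0.05]
    - [0, 0.008, -0.115, 0, 0.05]
    - [0, 0.008, -0.115, 0, 0.05]
    - [0, 0.008, -0.115, 0, 0]
    - [0, 0.008, -0.115, 0, 0]
    - [0, 0.008, -0.115, 0, 0]
    - [0, 0.008, -0.115, 0, 0]
    - [0, 0.008, -0.115, 0, 0]
    - [0, 0.008, -0.115, 0, 0]
  newtons: 20

```text
t: 3.8
eef_pos: [0.5671, 0.2879, 0.1018]
ee_rot: [3.142, 0.0, -3.141]
force: [0.4, -0.0, 0.5]
width: 0.0139
gripper_force: 20.0
```

Call:
step_arm:
  rows:
    - [0.004, 0, 0.009, 0, 0]
    - [0.008, 0, 0.018, 0, 0]
    - [0.012, 0, 0.027, 0, 0]
    - [0.012, 0, 0.06, 0, 0]
    - [0.012, 0, 0.1, 0, 0]
    - [0.012, -0.02, 0.13, 0, 0]
    - [0.012, -0.06, 0.14, 0, 0]
    - [0.012, -0.1, 0.14, 0, 0]
    - [0.012, -0.14, 0.14, 0, 0]
    - [0.012, -0.175, 0.13, 0, 0]
    - [0.01, -0.189, 0.1, 0, 0]
    - [0.01, -0.189, 0.08, 0, 0]
    - [0.01, -0.189, 0.08, 0, 0]
    - [0.01, -0.189, 0.08, 0, 0]

```text
t: 5.2
eef_pos: [0.5776, 0.099, 0.1825]
ee_rot: [-3.141, 0.001, -3.141]
force: [1.0, -0.1, -1.8]
width: 0.0141
gripper_force: 20.0
```

Run:
```python
from h import *
f=grab('wrist','w3.png'); g=grab('scene','s3.png'); s=arm.get_state(); print(s['eef_pos'],s['width'],s['force'])
a=f['color'][60:280,180:480]; h=g['color'][130:290,270:470]
o=np.zeros((600,800,3),np.uint8); o[:330,:450]=cv2.resize(a,(450,330)); o[330:,:337]=cv2.resize(h,(337,270)); sd=grab('side')['color'][110:260,210:410]; o[330:,400:760]=cv2.resize(sd,(360,270)); cv2.imwrite('pics/m3.png',o)
```

```text
[0.57807885 0.09967682 0.18325376] 0.013945891301365962 [-0.07268033  0.20857771 -2.37225905]
```

View pics/m3.png

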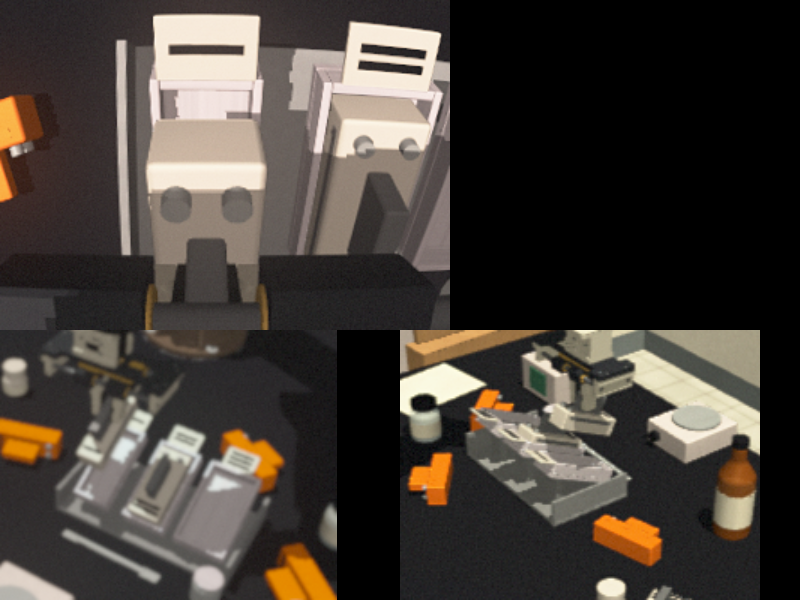

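The picture shows the small cartridge hanging centred over its bay; its upper edge is near (317,140) in the full wrist frame. I'll check its tilt.

Run:
```python
from h import *
f=grab('wrist'); s=arm.get_state(); G=s['eef_pos']+[0,0,.019]
for t in (0,10,20,25,30):
    a=np.radians(t); r=lambda sx,h:np.array([sx*np.cos(a)+h*np.sin(a),0,-sx*np.sin(a)+h*np.cos(a)])
    print(t,[proj(f,G+r(sx,h)+[0,y,0],True).round(0) for sx,h,y in [(-.041,-.026,-.02),(-.041,-.026,.02),(-.041,-.06,-.02),(-.011,.01,0)]])
g=cv2.cvtColor(f['color'],cv2.COLOR_BGR2GRAY); print(g[125:215:2,300].tolist()); print(g[150,270:365].tolist()); print(g[120,270:365].tolist())
```

```text
0 [array([280., 175.]), array([354., 175.]), array([286., 166.]), array([317., 254.])]
10 [array([279., 170.]), array([356., 170.]), array([285., 152.]), array([317., 259.])]
20 [array([276., 168.]), array([358., 168.]), array([283., 140.]), array([317., 265.])]
25 [array([275., 168.]), array([359., 168.]), array([282., 135.]), array([317., 268.])]
30 [array([274., 168.]), array([361., 168.]), array([281., 130.]), array([317., 271.])]
[231, 229, 231, 231, 231, 230, 232, 214, 175, 180, 180, 179, 182, 181, 181, 183, 182, 187, 186, 186, 186, 192, 233, 245, 243, 237, 236, 237, 237, 234, 127, 129, 128, 104, 101, 110, 106, 106, 106, 110, 103, 107, 133, 133, 136]
[96, 103, 105, 103, 104, 102, 103, 100, 102, 101, 111, 157, 188, 178, 178, 178, 176, 179, 181, 180, 181, 178, 180, 180, 179, 181, 178, 182, 178, 179, 182, 179, 181, 181, 181, 179, 177, 179, 181, 179, 180, 183, 181, 181, 183, 182, 185, 184, 181, 183, 183, 187, 184, 182, 182, 186, 183, 184, 184, 183, 184, 186, 186, 184, 184, 184, 183, 184, 186, 182, 182, 184, 181, 181, 184, 183, 180, 184, 182, 185, 172, 155, 143, 128, 93, 103, 99, 101, 98, 99, 100, 104, 100, 103, 102]
[92, 103, 102, 97, 98, 102, 98, 98, 152, 216, 239, 233, 232, 238, 196, 116, 82, 90, 130, 131, 135, 135, 133, 136, 134, 131, 130, 199, 235, 237, 234, 233, 232, 233, 234, 237, 233, 233, 233, 233, 235, 236, 239, 239, 238, 237, 237, 236, 237, 238, 237, 237, 237, 236, 237, 234, 234, 238, 237, 239, 238, 238, 237, 234, 235, 236, 235, 235, 237, 239, 239, 233, 232, 232, 237, 147, 106, 200, 241, 235, 232, 234, 237, 178, 103, 99, 105, 100, 104, 103, 107, 104, 104, 100, 104]
```

Call:
step_arm:
  rows:
    - [-0.001, -0.001, -0.025, 0, 0]
    - [-0.001, -0.001, -0.045, 0, 0]
    - [-0.001, -0.001, -0.05, 0, 0]
    - [-0.004, -0.001, -0.057, 0, 0]
    - [-0.007, -0.001, -0.064, 0, 0]
    - [-0.009, -0.001, -0.069, 0, 0]
    - [-0.011, -0.001, -0.073, 0, 0]
    - [-0.012, -0.001, -0.076, 0, 0]
    - [-0.012, -0.001, -0.076, 0, 0]
    - [-0.012, -0.001, -0.076, 0, 0]

```text
t: 6.4
eef_pos: [0.5652, 0.098, 0.1058]
ee_rot: [3.142, 0.0, -3.141]
force: [-0.2, 0.9, -1.8]
width: 0.0139
gripper_force: 20.0
```

Call:
step_arm:
  rows:
    - [-0.0005, 0, -0.001, 0, 0]
    - [-0.001, 0, -0.002, 0, 0]
    - [-0.0012, 0, -0.003, 0, 0]
    - [-0.0015, 0, -0.004, 0, 0]
    - [-0.0015, 0, -0.004, 0, 0]
    - [-0.0015, 0, -0.004, 0, 0]
  newtons: 8

```text
t: 7.0
eef_pos: [0.5644, 0.0981, 0.1025]
ee_rot: [3.141, 0.002, -3.14]
force: [0.5, -1.1, 5.4]
width: 0.0143
gripper_force: 8.0
```

Run:
```python
from h import *
f=grab('wrist'); s=arm.get_state(); print(s['eef_pos'],s['force'])
g=cv2.cvtColor(f['color'],cv2.COLOR_BGR2GRAY); cv2.imwrite('pics/w4.png',f['color'])
o=np.zeros((600,800,3),np.uint8); o[:330,:450]=cv2.resize(f['color'][60:280,180:480],(450,330))
o[330:,:337]=cv2.resize(grab('scene')['color'][130:290,270:470],(337,270),interpolation=2); o[330:,400:760]=cv2.resize(grab('side')['color'][110:260,210:410],(360,270),interpolation=2); cv2.imwrite('pics/m4.png',o)
```

```text
[0.56439918 0.09808085 0.10245227] [ 0.68363741 -1.51194101  6.35311241]
```

View pics/m4.png

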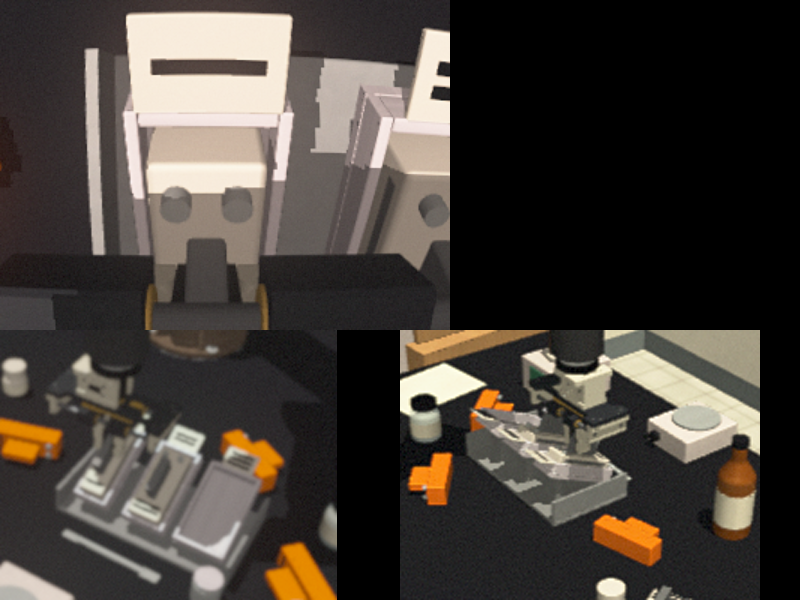

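The picture shows the small cartridge between its bay walls, with about 6 N of support. I'll release it, rise and check.

Call:
step_arm:
  rows:
    - [0, 0, 0, 0, 0.016]
    - [0, 0, 0, 0, 0.02]
    - [0, 0, 0, 0, 0.03]
    - [0, 0, 0, 0, 0.03]
    - [0, 0, 0.02, 0, 0.03]
    - [0, 0, 0.06, 0, 0.03]
    - [0, 0, 0.1, 0, 0.03]
    - [0.01, 0, 0.15, 0, 0.05]
    - [0.02, 0, 0.17, 0, 0.05]
    - [0.02, 0, 0.17, 0, 0.05]

```text
t: 8.15
eef_pos: [0.5859, 0.0985, 0.2756]
ee_rot: [3.139, 0.006, -3.141]
force: [0.6, -0.7, -0.4]
width: 0.0475
gripper_force: 0.0
```

Run:
```python
from h import *
f=grab('wrist','w5.png'); s=arm.get_state(); print(s['eef_pos'])
g=grab('side'); 
c=np.array([.555,.0985,.06]); ex=np.array([C,0,-S]); ez=np.array([S,0,C])
pts={'top up':[(-.06,y,.034) for y in(-.02,.02)],'bot up':[(-.06,y,0) for y in(-.02,.02)],'fin':[(-.03,-.007,.07),(-.03,.007,.07)]}
for k,v in pts.items():
    for sh in (0,.004): print(k,sh,[proj(f,c+ex*(a+sh)+ez*h+[0,y,0],True).round(1) for a,y,h in v])
o=np.zeros((600,800,3),np.uint8); o[:,:]=cv2.resize(f['color'][60:270,150:430],(800,600),interpolation=2); cv2.imwrite('pics/m5.png',o)
```

```text
[0.58435904 0.09833207 0.27299938]
top up 0 [array([297.3, 119.9]), array([336.9, 120. ])]
top up 0.004 [array([297.5, 123.5]), array([336.7, 123.5])]
bot up 0 [array([299. , 107.2]), array([335.2, 107.2])]
bot up 0.004 [array([299.1, 110.4]), array([335.1, 110.4])]
fin 0 [array([309.8, 163.8]), array([324.3, 163.8])]
fin 0.004 [array([309.9, 167.2]), array([324.3, 167.2])]
```

View pics/m5.png

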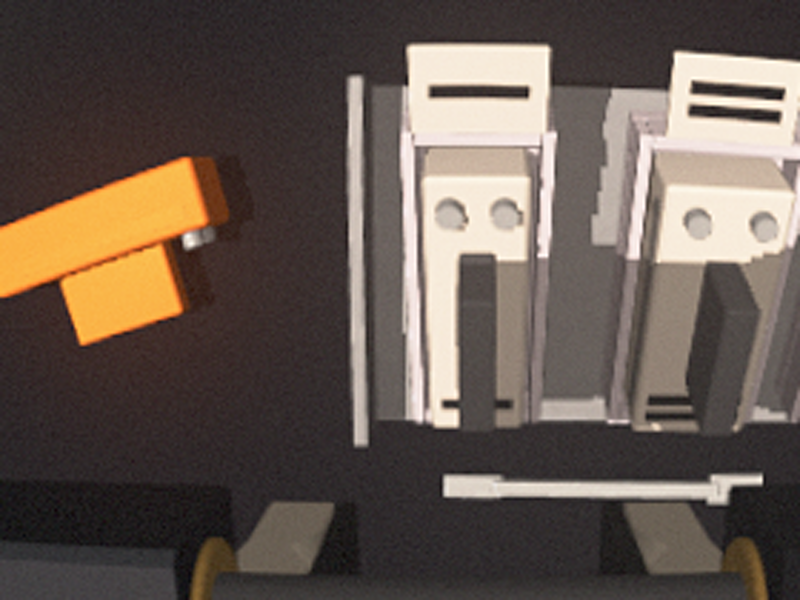

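The picture shows the small cartridge lying between its walls, its top upper edge near (298–336,122) in the full frame. Its fin end looks a little off the prediction, so I'll compare it with the medium one, which is at home.

Run:
```python
from h import *
f=grab('wrist'); s=arm.get_state(); print(s['eef_pos'],s['qd'].round(3))
g=cv2.cvtColor(f['color'],cv2.COLOR_BGR2GRAY)
ex=np.array([C,0,-S]); ez=np.array([S,0,C])
for nm,y0,w in(('small',.0985,.02),('med',.1922,.026)):
    c=np.array([.555,y0,.06])
    for k,(a,ys,h) in {'rim up out':(-.069,w+.0085,.02),'rim up in':(-.064,w+.0035,.02),'top up':(-.056,w,.034),'fin up top':(-.026,.007,.07),'fin up bot':(-.026,.007,.034),'low top':(.064,w,.034)}.items():
        print(nm,k,[proj(f,c+ex*a+ez*h+[0,t,0],True).round(1).tolist() for t in(-ys,ys)])
print(g[98:175,305].tolist()); print('fin col',g[130:230,318].tolist()); print('row130',g[130,285:348].tolist()); print('row170',g[170,285:348].tolist()); print('row205',g[205,285:348].tolist())
print('med col 385',g[98:160,385].tolist()); print('medfin col 405',g[135:220,405].tolist()); print('row130',g[130,365:440].tolist())
```

```text
[0.58276399 0.09789457 0.27052257] [ 0.002  0.008 -0.014  0.002  0.001  0.001]
small rim up out [[290.0, 110.1], [345.5, 110.1]]
small rim up in [[295.0, 114.4], [340.5, 114.4]]
small top up [[297.9, 127.1], [337.6, 127.1]]
small fin up top [[310.5, 171.5], [325.1, 171.5]]
small fin up bot [[311.1, 152.4], [324.4, 152.4]]
small low top [[301.5, 215.5], [333.9, 215.5]]
med rim up out [[374.9, 110.9], [436.8, 114.5]]
med rim up in [[379.2, 115.5], [431.7, 118.3]]
med top up [[384.0, 128.2], [431.4, 130.5]]
med fin up top [[405.4, 172.4], [418.7, 172.6]]
med fin up bot [[397.9, 153.6], [410.1, 154.0]]
med low top [[371.9, 215.4], [411.6, 215.2]]
[204, 241, 235, 237, 236, 236, 236, 237, 237, 234, 236, 230, 222, 234, 236, 234, 168, 167, 178, 179, 180, 181, 183, 185, 189, 181, 187, 221, 243, 244, 236, 237, 237, 237, 238, 218, 157, 147, 161, 191, 191, 193, 189, 190, 189, 190, 225, 234, 237, 238, 236, 237, 236, 236, 237, 237, 237, 237, 236, 236, 236, 238, 236, 235, 236, 236, 237, 237, 235, 237, 237, 235, 237, 236, 237, 236, 237]
fin col [237, 237, 235, 237, 237, 237, 237, 236, 237, 236, 238,
[... 1660 characters left out ...]
237, 237, 237, 237, 238, 237, 238, 238, 237, 238, 240, 242, 102, 77, 81, 74, 74, 72, 75, 73, 77, 75, 73, 75, 70, 72, 71, 74, 71, 67, 66, 63, 63, 67, 71, 73, 71, 71, 73, 73, 76, 73, 71, 79, 77, 75, 73, 76, 75, 74, 75, 74, 73, 74, 74, 77, 67, 75, 72, 74, 76, 75, 71, 70, 71, 71, 71, 74, 73, 70, 74, 70, 72, 64, 53, 46, 41]
row130 [179, 178, 179, 170, 125, 135, 130, 119, 202, 242, 236, 236, 202, 112, 116, 132, 137, 134, 142, 201, 242, 243, 244, 244, 244, 244, 244, 244, 244, 246, 244, 245, 246, 245, 245, 246, 246, 246, 246, 248, 247, 247, 247, 247, 247, 245, 244, 244, 242, 240, 238, 238, 235, 232, 231, 230, 226, 223, 221, 215, 213, 208, 204, 207, 91, 241, 238, 239, 209, 187, 186, 125, 96, 96, 115]
```

The numbers agree: the small cartridge is fully down in its bay, about 2 mm down the slope, and the medium one is home too. Next the large one.

Call:
step_arm:
  rows:
    - [-0.01, -0.045, 0, 0, 0.06]
    - [-0.02, -0.09, 0, 0, 0.06]
    - [-0.03, -0.135, 0, 0, 0.06]
    - [-0.04, -0.18, 0, 0, 0.06]
    - [-0.05, -0.225, 0, 0, 0.06]
    - [-0.06, -0.27, 0, 0, 0.06]
    - [-0.06, -0.31, 0, 0, 0.06]
    - [-0.06, -0.35, 0, 0, 0.06]
    - [-0.06, -0.385, 0, 0, 0.06]
    - [-0.06, -0.385, 0, 0, 0.06]
    - [-0.06, -0.385, 0, 0, 0.06]
    - [-0.06, -0.385, 0, 0, 0.06]

```text
t: 9.5
eef_pos: [0.523, -0.2863, 0.2707]
ee_rot: [3.141, -0.001, -3.141]
force: [-0.1, 0.5, 0.3]
width: 0.0601
gripper_force: 0.0
```

Run:
```python
from h import *
f=grab('wrist','w6.png'); s=arm.get_state(); print(s['eef_pos'],s['ee_rot'])
cv2.imwrite('pics/m6.png',cv2.resize(f['color'][0:270,140:500],(800,600),interpolation=2))
```

```text
[ 0.52327413 -0.28608003  0.27103188] [ 3.14119684e+00 -8.80920423e-04 -3.13987952e+00]
```

View pics/m6.png

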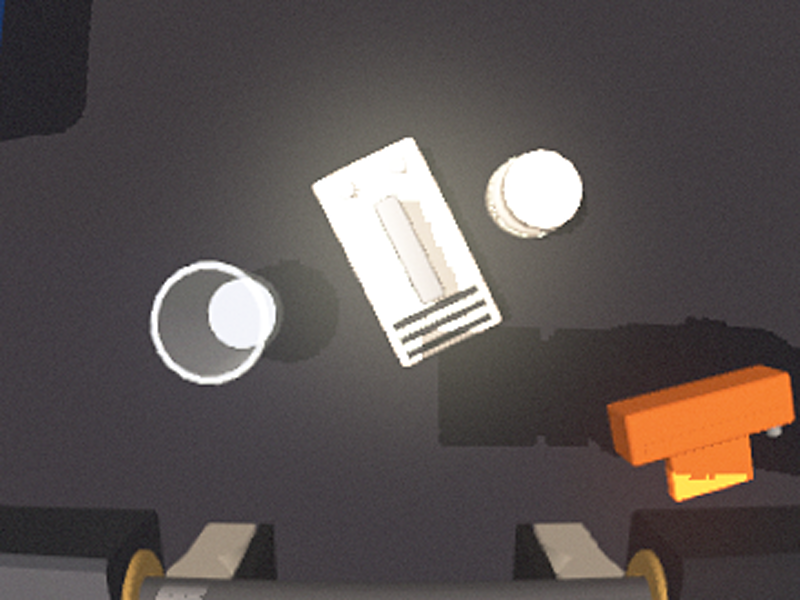

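The view shows the large cartridge with top corners at crop points (313,187), (411,138), (500,320) and (405,366). The beaker is at (212,322) and the jar at (540,190).

Run:
```python
from h import *
f=grab('wrist'); im=f['color']; g=cv2.cvtColor(im,cv2.COLOR_BGR2GRAY)
P=lambda x,y:(140+x/2.222,y/2.222)
m=((g>150)*255).astype(np.uint8)
cs=[c for c in cv2.findContours(m,cv2.RETR_EXTERNAL,cv2.CHAIN_APPROX_NONE)[0] if cv2.contourArea(c)>1500 and cv2.pointPolygonTest(c,P(365,230),False)>0]
pts=np.array([onz(f,u,v,.034,True)[:2] for u,v in cs[0][:,0,:]],np.float32)*1000
print('rect',cv2.minAreaRect(pts))
q=np.array([onz(f,*P(x,y),.034,True)[:2] for x,y in[(313,187),(411,138),(500,320),(405,366)]]); print(q.round(4),q.mean(0)); d=(q[2]+q[3]-q[0]-q[1]); print('yaw +x',np.degrees(np.arctan2(d[1],d[0])))
q=np.array([onz(f,*P(x,y),.07,True)[:2] for x,y in[(377,203),(396,196),(442,297),(424,304)]]); print('fin',q.round(4),q.mean(0)); d=(q[2]+q[3]-q[0]-q[1]); print(np.degrees(np.arctan2(d[1],d[0])))
for n,x,y,z in(('beaker',212,322,.085),('jar',540,190,.06)): print(n,onz(f,*P(x,y),z,True).round(3))
```

```text
rect ((440.9122314453125, -279.2461853027344), (120.02098846435547, 64.9927978515625), 26.132577896118164)
[[ 0.4042 -0.3322]
 [ 0.3759 -0.2768]
 [ 0.4807 -0.2252]
 [ 0.5081 -0.2799]] [ 0.4422395  -0.27851084]
yaw +x 26.472705097372515
fin [[ 0.4177 -0.295 ]
 [ 0.414  -0.2853]
 [ 0.4667 -0.2614]
 [ 0.4705 -0.2707]] [ 0.44222923 -0.27809371]
24.589709175396106
beaker [ 0.477 -0.379  0.085]
jar [ 0.407 -0.208  0.06 ]
```

Call:
step_arm:
  rows:
    - [-0.03, 0, -0.03, 0.14, 0.036]
    - [-0.06, 0.001, -0.06, 0.28, 0.036]
    - [-0.085, 0.002, -0.09, 0.42, 0.036]
    - [-0.0925, 0.002, -0.13, 0.456, 0.036]
    - [-0.0925, 0.002, -0.16, 0.456, 0.036]
    - [-0.0925, 0.002, -0.16, 0.456, 0.036]
    - [-0.0925, 0.002, -0.16, 0.456, 0.036]

```text
t: 10.3
eef_pos: [0.4316, -0.2847, 0.1124]
ee_rot: [-3.141, -0.0, -2.683]
force: [0.3, -0.4, 1.1]
width: 0.0362
gripper_force: 0.0
```

Run:
```python
from h import *
s=arm.get_state(); print(s['eef_pos'],s['ee_rot'],s['q'],s['width'])
f=grab('wrist','w7.png')
cart=np.array([.4415,-.2785]); u=np.array([np.cos(.457),np.sin(.457)])
for a,b in((-.03,-.007),(-.03,.007),(-.06,-.032),(-.06,.032)):
    p=cart+u*a+np.array([-u[1],u[0]])*b; print(a,b,proj(f,[*p,.07 if abs(b)<.02 else .034],True).round(1))
g=cv2.cvtColor(f['color'],cv2.COLOR_BGR2GRAY)
for v in (150,165,180): print(v,g[v,225:425:3].tolist())
```

```text
[ 0.43161672 -0.28471622  0.11235055] [-3.14127886e+00 -4.16677154e-04 -2.68340213e+00] [-2.02712480e-01  2.07973860e-01 -4.87752772e-01  6.55858527e-04
 -8.75206128e-01 -9.10313593e-01] 0.0361719345142127
-0.03 -0.007 [309.1 199.9]
-0.03 0.007 [330.1 200. ]
-0.06 -0.032 [277.6 150.4]
-0.06 0.032 [361.1 150.5]
150 [86, 84, 88, 86, 90, 92, 98, 96, 99, 99, 102, 104, 103, 114, 113, 114, 117, 118, 166, 255, 255, 255, 255, 255, 255, 255, 255, 255, 255, 255, 255, 255, 255, 255, 255, 255, 255, 255, 255, 255, 255, 255, 255, 255, 255, 116, 118, 112, 109, 109, 104, 104, 102, 96, 95, 91, 90, 86, 86, 86, 80, 81, 79, 74, 75, 74, 76]
165 [91, 89, 92, 93, 96, 97, 97, 105, 102, 106, 108, 114, 114, 114, 121, 123, 122, 122, 255, 255, 255, 255, 255, 255, 255, 255, 255, 255, 255, 255, 255, 255, 255, 255, 255, 255, 255, 255, 255, 255, 255, 255, 255, 255, 255, 159, 115, 125, 120, 114, 113, 110, 105, 104, 100, 96, 94, 93, 88, 85, 86, 84, 83, 83, 75, 79, 79]
180 [78, 75, 79, 80, 94, 94, 103, 106, 105, 110, 110, 112, 117, 121, 124, 125, 125, 129, 255, 255, 255, 255, 255, 255, 255, 255, 255, 255, 255, 255, 255, 255, 255, 255, 255, 255, 255, 255, 255, 255, 255, 255, 255, 255, 255, 136, 120, 121, 123, 119, 116, 114, 109, 107, 99, 102, 100, 93, 95, 91, 90, 83, 87, 82, 80, 75, 79]
```

Call:
step_arm:
  rows:
    - [0, 0, -0.03, 0, 0.036]
    - [0, 0, -0.055, 0, 0.036]
    - [0, 0, -0.068, 0, 0.036]
    - [0, 0, -0.0735, 0, 0.036]
    - [0, 0, -0.0735, 0, 0.036]
    - [0, 0, -0.0735, 0, 0]
    - [0, 0, -0.0735, 0, 0]
    - [0, 0, -0.0735, 0, 0]
    - [0, 0, -0.0735, 0, 0]
    - [0, 0, -0.0735, 0, 0]
    - [0, 0, -0.0735, 0, 0]
  newtons: 14

```text
t: 11.45
eef_pos: [0.4312, -0.285, 0.0387]
ee_rot: [-3.141, 0.0, -2.684]
force: [-0.8, 3.6, 6.7]
width: 0.0139
gripper_force: 14.0
```

Call:
step_arm:
  rows:
    - [0, 0, 0.02, 0, 0]
    - [0, 0, 0.05, 0, 0]
    - [0, 0, 0.09, 0, 0]
    - [0, 0, 0.13, 0, 0]
    - [0, 0, 0.16, 0, 0]
    - [0, 0, 0.19, 0, 0]
    - [0, 0, 0.2, 0, 0]
    - [0, 0, 0.2, 0, 0]
    - [0, 0, 0.2, 0, 0]

```text
t: 12.35
eef_pos: [0.4301, -0.2845, 0.2362]
ee_rot: [3.139, -0.001, -2.685]
force: [-0.5, -0.9, -4.6]
width: 0.0139
gripper_force: 14.0
```

```bash
cat > tilt.py <<'E'
from h import *
# tilt of held large cart: project upper-end edges for several tilts; g = grip offset along cart, hg = grip height
def table(f,s,g=-.012,hg=.057):
    G=np.array(s['eef_pos'])+[0,0,.019]; yaw=s['ee_rot'][2]+np.pi; e=np.array([np.cos(yaw),np.sin(yaw),0]); n=np.array([-np.sin(yaw),np.cos(yaw),0]); z=np.array([0,0,1.])
    for t in (0,5,10,15,20,25,30):
        a=np.radians(t); w=lambda x,h,y:proj(f,G+e*((x-g)*np.cos(a)+(h-hg)*np.sin(a))+z*(-(x-g)*np.sin(a)+(h-hg)*np.cos(a))+n*y,True).round(0).tolist()
        print(t,'top',w(-.06,.034,-.032),w(-.06,.034,.032),'bot',w(-.06,0,-.032),'finbot',w(-.03,.034,0),'fintop',w(-.03,.07,0))
E
python3 - <<'E'
from tilt import *
f=grab('wrist','w8.png'); s=arm.get_state(); print(s['eef_pos'],s['force'],s['width']); table(f,s)
g=cv2.cvtColor(f['color'],cv2.COLOR_BGR2GRAY); print([(v,int(g[v,295])) for v in range(100,230,2)])
print(g[190,225:425:2].tolist())
E
```

```text
[ 0.4299095  -0.28449248  0.23586565] [ 0.97446437  0.71800449 -4.52182559] 0.013817573967703813
0 top [258.0, 164.0] [378.0, 164.0] bot [268.0, 157.0] finbot [318.0, 218.0] fintop [318.0, 242.0]
5 top [256.0, 161.0] [379.0, 161.0] bot [266.0, 150.0] finbot [318.0, 215.0] fintop [318.0, 246.0]
10 top [254.0, 160.0] [381.0, 159.0] bot [265.0, 143.0] finbot [318.0, 213.0] fintop [318.0, 250.0]
15 top [253.0, 159.0] [383.0, 158.0] bot [263.0, 137.0] finbot [318.0, 211.0] fintop [318.0, 254.0]
20 top [251.0, 158.0] [385.0, 158.0] bot [262.0, 132.0] finbot [318.0, 209.0] fintop [318.0, 259.0]
25 top [248.0, 159.0] [387.0, 159.0] bot [260.0, 127.0] finbot [318.0, 208.0] fintop [318.0, 263.0]
30 top [246.0, 161.0] [390.0, 160.0] bot [258.0, 122.0] finbot [318.0, 208.0] fintop [318.0, 268.0]
[(100, 79), (102, 81), (104, 82), (106, 83), (108, 82), (110, 85), (112, 89), (114, 90), (116, 92), (118, 89), (120, 93), (122, 95), (124, 99), (126, 103), (128, 102), (130, 107), (132, 111), (134, 111), (136, 115), (138, 117), (140, 113), (142, 120), (144, 121), (146, 126), (148, 126), (150, 126), (152,
[... 254 characters left out ...]
49), (196, 245), (198, 255), (200, 255), (202, 249), (204, 246), (206, 245), (208, 245), (210, 245), (212, 244), (214, 245), (216, 245), (218, 245), (220, 244), (222, 243), (224, 244), (226, 244), (228, 242)]
[209, 255, 253, 253, 253, 253, 253, 253, 255, 255, 249, 143, 146, 115, 118, 119, 118, 144, 255, 255, 255, 255, 255, 255, 255, 255, 255, 255, 255, 255, 255, 255, 255, 255, 255, 255, 246, 245, 255, 255, 255, 255, 255, 255, 255, 255, 255, 255, 255, 255, 255, 255, 255, 255, 255, 255, 255, 255, 255, 255, 255, 255, 255, 255, 255, 255, 255, 245, 255, 255, 255, 255, 255, 255, 255, 230, 244, 244, 241, 242, 242, 242, 242, 239, 255, 238, 240, 240, 239, 241, 223, 89, 85, 83, 83, 80, 76, 73, 77, 85]
```

Call:
step_arm:
  rows:
    - [0.01, 0.03, 0.0, 0, 0]
    - [0.02, 0.075, 0.0, -0.05, 0]
    - [0.03, 0.12, 0.0, -0.15, 0]
    - [0.05, 0.165, 0.0, -0.25, 0]
    - [0.07, 0.21, 0.0, -0.35, 0]
    - [0.09, 0.255, 0.0, -0.42, 0]
    - [0.11, 0.3, 0, -0.457, 0]
    - [0.128, 0.345, 0, -0.457, 0]
    - [0.128, 0.39, 0, -0.457, 0]
    - [0.128, 0.435, 0, -0.457, 0]
    - [0.128, 0.48, 0, -0.457, 0]
    - [0.128, 0.52, 0, -0.457, 0]
    - [0.128, 0.55, 0, -0.457, 0]
    - [0.128, 0.565, -0.01, -0.457, 0]
    - [0.128, 0.571, -0.03, -0.457, 0]
    - [0.128, 0.571, -0.04, -0.457, 0]
    - [0.128, 0.571, -0.04, -0.457, 0]
    - [0.128, 0.571, -0.04, -0.457, 0]

```text
t: 14.2
eef_pos: [0.5591, 0.285, 0.1977]
ee_rot: [-3.14, -0.001, 3.141]
force: [-0.0, 0.2, -3.6]
width: 0.0141
gripper_force: 14.0
```

Run:
```python
from tilt import *
f=grab('wrist','w9.png'); s=arm.get_state(); print(s['eef_pos'],s['ee_rot'],s['width']); table(f,s)
g=cv2.cvtColor(f['color'],cv2.COLOR_BGR2GRAY); print([int(g[v,300]) for v in range(70,200,2)])
for v in (100,105,110,115,120,125,130): 
    r=g[v,240:400].astype(int); i=np.where(r>150)[0]; print(v,240+i[0],240+i[-1],onslope(f,240+i[0],v,.02,.555,).round(4),onslope(f,240+i[-1],v,.02,.555).round(4))
```

```text
[0.55944016 0.28528269 0.19849897] [-3.14147283e+00  4.84763176e-04  3.14068413e+00] 0.013854740754096031
0 top [257.0, 165.0] [378.0, 165.0] bot [268.0, 157.0] finbot [318.0, 219.0] fintop [318.0, 244.0]
5 top [256.0, 162.0] [380.0, 162.0] bot [266.0, 151.0] finbot [318.0, 216.0] fintop [318.0, 248.0]
10 top [254.0, 161.0] [382.0, 161.0] bot [265.0, 144.0] finbot [318.0, 214.0] fintop [318.0, 252.0]
15 top [252.0, 160.0] [384.0, 160.0] bot [263.0, 138.0] finbot [318.0, 212.0] fintop [318.0, 256.0]
20 top [250.0, 160.0] [386.0, 160.0] bot [261.0, 132.0] finbot [318.0, 211.0] fintop [318.0, 261.0]
25 top [248.0, 160.0] [388.0, 160.0] bot [259.0, 127.0] finbot [318.0, 210.0] fintop [318.0, 265.0]
30 top [245.0, 162.0] [390.0, 162.0] bot [257.0, 123.0] finbot [318.0, 209.0] fintop [318.0, 270.0]
[52, 48, 50, 52, 56, 53, 57, 52, 49, 49, 53, 53, 54, 50, 167, 239, 238, 240, 134, 55, 58, 159, 239, 201, 54, 58, 68, 240, 230, 51, 64, 74, 244, 235, 231, 228, 228, 232, 233, 232, 232, 236, 131, 116, 117, 114, 229, 242, 249, 249, 250, 249, 249, 249, 250, 219, 204, 152, 155, 153, 152, 155, 153, 153, 151]
100 287 352 [0.4723 0.2623 0.1206] [0.4723 0.311  0.1206]
105 287 352 [0.476  0.2621 0.1189] [0.476  0.3112 0.1189]
110 287 375 [0.4798 0.2619 0.1171] [0.4793 0.3292 0.1174]
115 240 375 [0.4824 0.2247 0.1159] [0.4831 0.3295 0.1156]
120 240 375 [0.4863 0.2241 0.1141] [0.487  0.3299 0.1138]
125 274 375 [0.4912 0.251  0.1118] [0.491  0.3303 0.1119]
130 246 366 [0.4945 0.228  0.1103] [0.4952 0.3235 0.1099]
```

Run:
```python
import cv2
cv2.imwrite('pics/m9.png',cv2.resize(cv2.imread('pics/w9.png')[40:265,170:470],(800,600),interpolation=2))
```

```text
(no output)
```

View pics/m9.png

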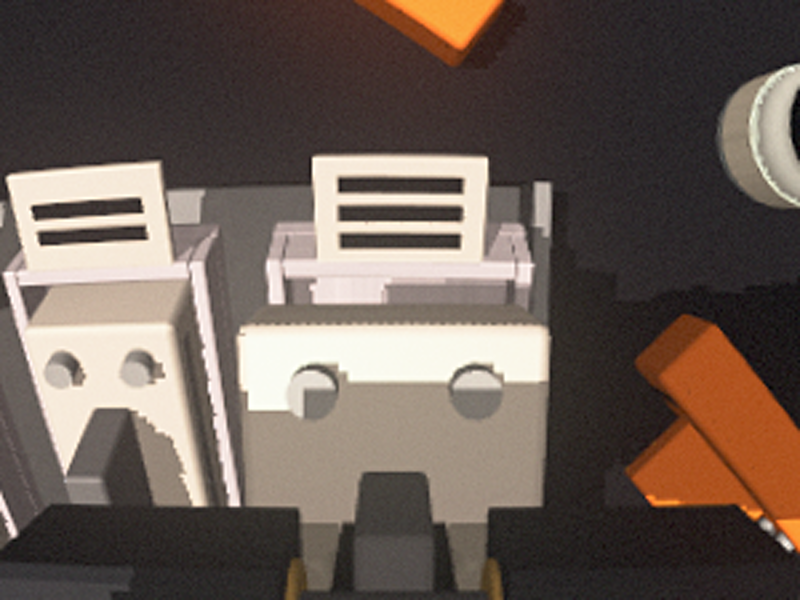

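The view shows the large cartridge tilted about 3° and centred within about 2 mm over the three-stripe bay; its bay rim is at crop x 267–533. I'll lower its upper corner in first.

Call:
step_arm:
  rows:
    - [0.001, 0.0013, -0.03, 0, 0]
    - [0.001, 0.0013, -0.055, 0, 0]
    - [0.001, 0.0013, -0.068, 0, 0]
    - [0.001, 0.0013, -0.073, 0, 0]
    - [0.001, 0.0013, -0.076, 0, 0]
    - [0.001, 0.0013, -0.078, 0, 0]
    - [0.001, 0.0013, -0.078, 0, 0]

```text
t: 14.95
eef_pos: [0.5604, 0.2876, 0.1209]
ee_rot: [3.141, 0.001, 3.141]
force: [-0.5, -0.7, -4.0]
width: 0.0134
gripper_force: 14.0
```

Call:
step_arm:
  rows:
    - [0, 0, -0.001, 0, 0]
    - [0, 0, -0.002, 0, 0]
    - [0, 0, -0.003, 0, 0]
    - [0, 0, -0.004, 0, 0]
    - [0, 0, -0.004, 0, 0]

```text
t: 15.45
eef_pos: [0.5617, 0.2877, 0.1175]
ee_rot: [3.14, 0.003, -3.141]
force: [4.2, -2.2, 3.0]
width: 0.0142
gripper_force: 14.0
```

Call:
step_arm:
  rows:
    - [0, -0.0005, -0.002, 0, 0]
    - [0.0005, -0.0005, -0.004, 0, 0]
    - [0.0015, -0.0005, -0.006, 0, 0]
    - [0.003, -0.0005, -0.0085, 0, 0]
    - [0.003, -0.0005, -0.0085, 0, 0]
  newtons: 9

```text
t: 15.95
eef_pos: [0.5657, 0.2877, 0.1091]
ee_rot: [3.139, 0.005, -3.141]
force: [7.9, -1.0, 1.9]
width: 0.0139
gripper_force: 9.0
```

Run:
```python
from tilt import *
f=grab('wrist','w10.png'); s=arm.get_state(); print(s['eef_pos'],s['force'],s['gripper_force']); table(f,s)
g=cv2.cvtColor(f['color'],cv2.COLOR_BGR2GRAY); print([(v,int(g[v,300]),int(g[v,275])) for v in range(100,200,2)])
print(g[170,240:395].tolist())
```

```text
[0.56560645 0.28773349 0.10913925] [ 6.71616808 -1.15149167  2.05932271] 9.00035709142685
0 top [257.0, 164.0] [378.0, 164.0] bot [267.0, 156.0] finbot [317.0, 218.0] fintop [317.0, 243.0]
5 top [255.0, 161.0] [379.0, 161.0] bot [266.0, 150.0] finbot [317.0, 215.0] fintop [317.0, 247.0]
10 top [254.0, 160.0] [381.0, 160.0] bot [264.0, 143.0] finbot [317.0, 213.0] fintop [317.0, 251.0]
15 top [252.0, 159.0] [383.0, 159.0] bot [263.0, 137.0] finbot [317.0, 211.0] fintop [317.0, 255.0]
20 top [250.0, 159.0] [385.0, 159.0] bot [261.0, 132.0] finbot [317.0, 210.0] fintop [317.0, 260.0]
25 top [248.0, 159.0] [387.0, 159.0] bot [259.0, 127.0] finbot [317.0, 209.0] fintop [317.0, 264.0]
30 top [245.0, 161.0] [389.0, 161.0] bot [257.0, 122.0] finbot [317.0, 208.0] fintop [317.0, 269.0]
[(100, 43, 234), (102, 68, 234), (104, 67, 234), (106, 66, 232), (108, 60, 232), (110, 241, 233), (112, 233, 232), (114, 234, 232), (116, 190, 233), (118, 65, 233), (120, 65, 234), (122, 70, 233), (124, 65, 234), (126, 187, 232), (128, 233, 234), (130, 233, 233), (132, 236, 234), (134, 219, 212), (136, 228, 230
[... 596 characters left out ...]
8, 82, 138, 220, 237, 239, 242, 242, 243, 242, 242, 243, 243, 243, 243, 243, 242, 243, 243, 243, 244, 244, 243, 243, 244, 243, 243, 243, 243, 243, 242, 242, 243, 243, 243, 243, 243, 243, 244, 243, 243, 243, 244, 243, 243, 242, 241, 242, 242, 243, 242, 243, 242, 242, 242, 242, 242, 243, 244, 242, 243, 242, 242, 243, 242, 243, 242, 242, 243, 242, 243, 242, 243, 242, 242, 242, 241, 243, 242, 243, 243, 242, 242, 242, 242, 242, 242, 243, 244, 242, 242, 242, 242, 242, 242, 242, 242, 241, 242, 242, 241, 241, 242, 242, 242, 242, 242, 242, 242, 242, 241, 242, 241, 241, 241, 242, 240, 241, 241, 242, 241, 242, 238, 227, 211, 199, 116, 113, 204, 236, 231, 230, 231, 226, 146, 98, 100, 97, 97, 97, 72, 51]
```

Call:
step_arm:
  rows:
    - [0.002, -0.0005, -0.001, 0, 0]
    - [0.003, -0.0005, -0.003, 0, 0]
    - [0.0035, -0.0005, -0.005, 0, 0]
    - [0.0045, -0.0005, -0.007, 0, 0]
    - [0.0045, -0.0005, -0.007, 0, 0]
  newtons: 7

```text
t: 16.5
eef_pos: [0.5687, 0.2873, 0.1028]
ee_rot: [3.14, 0.003, -3.141]
force: [-1.1, 0.6, 11.9]
width: 0.0138
gripper_force: 12.0
```

Run:
```python
from tilt import *
f=grab('wrist','w11.png'); s=arm.get_state(); print(s['eef_pos'],s['force'],s['gripper_force']); table(f,s)
o=np.zeros((600,800,3),np.uint8); o[:300,:400]=cv2.resize(f['color'][40:265,170:470],(400,300)); o[300:,:400]=cv2.resize(grab('scene')['color'][160:280,300:460],(400,300),interpolation=2); o[:,400:]=cv2.resize(grab('side')['color'][135:225,230:290+0],(400,600),interpolation=2); cv2.imwrite('pics/m11.png',o)
```

```text
[0.56865251 0.28733953 0.10279652] [ 0.14093018  0.06340726 11.78705316] 12.003845642320812
0 top [257.0, 164.0] [377.0, 164.0] bot [267.0, 157.0] finbot [317.0, 218.0] fintop [317.0, 243.0]
5 top [255.0, 162.0] [379.0, 161.0] bot [266.0, 150.0] finbot [317.0, 215.0] fintop [317.0, 247.0]
10 top [254.0, 160.0] [381.0, 160.0] bot [264.0, 143.0] finbot [317.0, 213.0] fintop [317.0, 251.0]
15 top [252.0, 159.0] [383.0, 159.0] bot [263.0, 137.0] finbot [317.0, 211.0] fintop [317.0, 255.0]
20 top [250.0, 159.0] [385.0, 159.0] bot [261.0, 132.0] finbot [317.0, 210.0] fintop [317.0, 260.0]
25 top [248.0, 159.0] [387.0, 159.0] bot [259.0, 127.0] finbot [317.0, 209.0] fintop [317.0, 264.0]
30 top [245.0, 161.0] [389.0, 161.0] bot [257.0, 122.0] finbot [317.0, 208.0] fintop [317.0, 269.0]
```

View pics/m11.png

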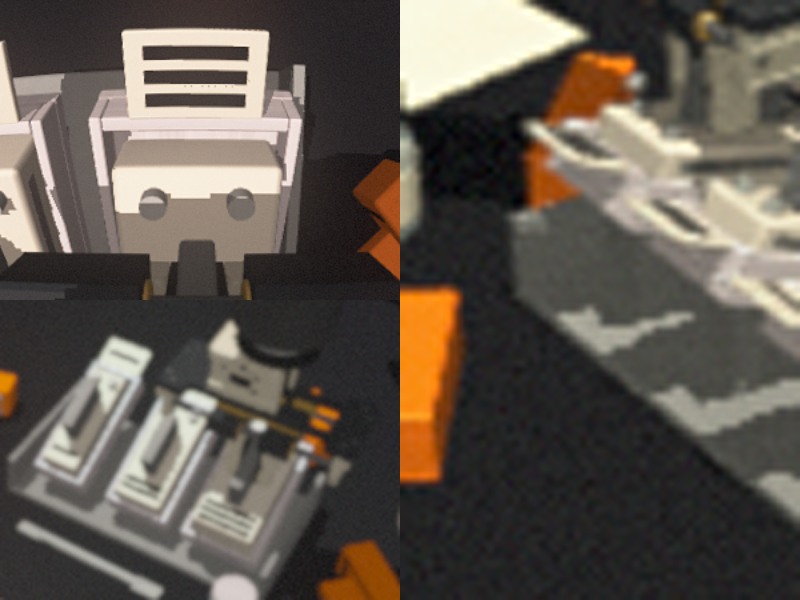

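The pictures show the large cartridge between its side walls, part tilted. I've already viewed more pictures than the limit of ten, so from here I'll use numbers only.

Run:
```python
from tilt import *
f=grab('scene'); g=cv2.cvtColor(f['color'],cv2.COLOR_BGR2GRAY).astype(np.float32)
s=arm.get_state(); print(s['eef_pos'],s['force'])
G=s['eef_pos']+[0,0,.019]
for y in (.265,.275):
  L=[]
  p0=proj(f,[.5,y,.12]); p1=proj(f,[.66,y,.05])
  # profile down the final top plane
  for k in np.arange(.02,.085,.002):
    q=proj(f,np.array([.555,y,.06])+np.array([C,0,-S])*k+np.array([S,0,C])*.034); L.append((round(k*1000),int(cv2.getRectSubPix(g,(1,1),tuple(map(float,q)))[0,0])))
  print(y,L)
# same for medium (reference, home at s~+4)
L=[]
for k in np.arange(.02,.085,.002):
    q=proj(f,np.array([.555,.178,.06])+np.array([C,0,-S])*k+np.array([S,0,C])*.034); L.append((round(k*1000),int(cv2.getRectSubPix(g,(1,1),tuple(map(float,q)))[0,0])))
print('med',L)
for t in (5,10,15,20,25):
    a=np.radians(t); w=lambda x,h:G+np.array([(x+.012)*np.cos(a)+(h-.0577)*np.sin(a),0,-(x+.012)*np.sin(a)+(h-.0577)*np.cos(a)])
    for nm,(x,h) in {'lowtop':(.06,.034),'lowbot':(.06,0),'upbot':(-.06,0)}.items():
        p=w(x,h); d=p-np.array([.555,p[1],.06]); print(t,nm,'s',round((d@[C,0,-S])*1000,1),'h',round((d@[S,0,C])*1000,1),proj(f,p-[0,.022,0]).round(1))
print('lowtop final s=2',proj(f,np.array([.555,G[1]-.022,.06])+np.array([C,0,-S])*.062+np.array([S,0,C])*.034))
```

```text
[0.56863871 0.28732544 0.10281658] [ 0.21578148  0.37667138 12.26715553]
0.265 [(20, 160), (22, 183), (24, 206), (26, 212), (28, 207), (30, 189), (32, 164), (34, 160), (36, 173), (38, 171), (40, 161), (42, 157), (44, 171), (46, 171), (48, 157), (50, 149), (52, 158), (54, 171), (56, 162), (58, 142), (60, 123), (62, 115), (64, 113), (66, 114), (68, 118), (70, 120), (72, 121), (74, 115), (76, 107), (78, 104), (80, 104), (82, 101), (84, 99)]
0.275 [(20, 88), (22, 98), (24, 114), (26, 129), (28, 139), (30, 139), (32, 137), (34, 151), (36, 166), (38, 168), (40, 152), (42, 150), (44, 162), (46, 174), (48, 160), (50, 153), (52, 161), (54, 169), (56, 161), (58, 141), (60, 123), (62, 116), (64, 114), (66, 114), (68, 118), (70, 123), (72, 123), (74, 114), (76, 106), (78, 99), (80, 94), (82, 91), (84, 88)]
med [(20, 145), (22, 144), (24, 159), (26, 184), (28, 203), (30, 214), (32, 222), (34, 223), (36, 220), (38, 209), (40, 188), (42, 160), (44, 150), (46, 168), (48, 176), (50, 172), (52, 163), (54, 176), (56, 197), (58, 210), (60, 205), (62, 186), (64, 154), (66, 133), (68, 131), (70, 139), (72, 139), (74, 131), (76, 117), (78, 110), (80, 114), (82, 121), (84, 124)]
5 lowtop s 62.0 h 64.1 [379.6 246.8]
5 lowbot s 73.6 h 32.2 [378.5 255.1]
5 upbot s -39.1 h -8.8 [398.2 223.7]
10 lowtop s 61.9 h 57.5 [379.8 247.7]
10 lowbot s 70.7 h 24.7 [379.3 255.1]
10 upbot s -45.2 h -6.4 [399.2 221.5]
15 lowtop s 61.3 h 51.0 [380.1 248.4]
15 lowbot s 67.2 h 17.5 [380.1 254.8]
15 upbot s -51.0 h -3.4 [400.  219.2]
20 lowtop s 60.0 h 44.5 [380.5 248.8]
20 lowbot s 63.0 h 10.6 [381.  254.3]
20 upbot s -56.6 h 0.1 [400.9 216.9]
25 lowtop s 58.2 h 38.1 [381.  249.1]
25 lowbot s 58.2 h 4.1 [382.  253.6]
25 upbot s -61.8 h 4.1 [401.7 214.7]
lowtop final s=2 [380.50508959 250.91124699]
```

Call:
step_arm:
  rows:
    - [-0.0005, 0, -0.001, 0, 0]
    - [-0.0005, 0, -0.002, 0, 0]
    - [-0.0005, 0, -0.0025, 0, 0]
    - [-0.0005, 0, -0.0025, 0, 0]
  newtons: 6

```text
t: 17.1
eef_pos: [0.5687, 0.2874, 0.1024]
ee_rot: [3.139, 0.005, -3.14]
force: [-4.9, -1.5, 24.9]
width: 0.014
gripper_force: 14.8
```

Call:
step_arm:
  rows:
    - [0, 0, 0.001, 0, 0]
    - [0, 0, 0.0025, 0, 0]
    - [0, 0, 0.0035, 0, 0]
    - [0, 0, 0.0035, 0, 0]
  newtons: 6

```text
t: 17.5
eef_pos: [0.5683, 0.2873, 0.1029]
ee_rot: [3.14, 0.003, -3.141]
force: [3.9, 1.6, 6.6]
width: 0.014
gripper_force: 10.9
```

Run:
```python
from tilt import *
f=grab('wrist','w12.png'); s=arm.get_state(); print(s['eef_pos'],s['force'],s['gripper_force'])
c=np.array([.555,.2865,.06]); w=lambda a,y,h:proj(f,c+np.array([C,0,-S])*a+np.array([S,0,C])*h+[0,y,0],True).round(1).tolist()
for sh in (-.002,0,.004): print(sh,'top',w(-.06+sh,-.032,.034),w(-.06+sh,.032,.034),'finbot',w(-.03+sh,0,.034),'rim in',w(-.064,-.0355,.02),w(-.064,.0355,.02),'floor',w(-.06+sh,-.032,0))
for t in (10,15,20): # tilt with K on floor
    a=np.radians(25-t); print(t,[w(-.057+.034*np.sin(a)*-1*-1,y,.034*np.cos(a)) for y in(-.032,.032)],'finbot',w(-.057+.03*np.cos(a)+.034*np.sin(a),0,.034*np.cos(a)+.03*np.sin(a)))
g=cv2.cvtColor(f['color'],cv2.COLOR_BGR2GRAY)
print([int(g[v,290]) for v in range(130,190)]); print('fin',[int(g[v,318]) for v in range(190,250)])
for v in (172,185): print(v,g[v,240:275].tolist(),g[v,365:395].tolist())
```

```text
[0.56833928 0.28727068 0.10288861] [4.07738484 1.41899182 6.97905298] 10.927168582566082
-0.002 top [247.8, 154.3] [383.5, 154.2] finbot [315.8, 202.9] rim in [245.7, 136.9] [385.8, 136.8] floor [259.0, 123.2]
0 top [248.3, 157.9] [383.0, 157.8] finbot [315.8, 205.8] rim in [245.7, 136.9] [385.8, 136.8] floor [259.3, 126.4]
0.004 top [249.3, 164.9] [382.0, 164.8] finbot [315.8, 211.4] rim in [245.7, 136.9] [385.8, 136.8] floor [260.0, 132.6]
10 [[251.7, 176.6], [379.7, 176.6]] finbot [315.8, 229.1]
15 [[250.8, 172.6], [380.7, 172.5]] finbot [315.8, 223.5]
20 [[249.9, 168.1], [381.5, 168.0]] finbot [315.8, 217.1]
[230, 227, 228, 225, 224, 222, 223, 200, 213, 223, 224, 223, 222, 224, 200, 159, 143, 146, 145, 148, 147, 148, 149, 152, 152, 153, 153, 153, 151, 151, 151, 157, 156, 152, 172, 202, 225, 240, 239, 239, 239, 239, 239, 239, 241, 240, 240, 240, 240, 239, 241, 247, 217, 102, 94, 98, 99, 94, 98, 102]
fin [143, 140, 143, 141, 145, 140, 136, 142, 143, 143, 142, 139, 141, 138, 141, 138, 143, 139, 141, 138, 138, 142, 136, 142, 137, 140, 137, 135, 141, 138, 107, 67, 71, 64, 72, 68, 67, 69, 67, 65, 67, 68, 72, 63, 65, 67, 68, 67, 62, 67, 64, 65, 65, 60, 64, 63, 62, 62, 64, 63]
172 [100, 92, 148, 212, 235, 231, 230, 228, 228, 217, 179, 118, 75, 103, 235, 234, 236, 239, 240, 241, 241, 240, 240, 239, 240, 240, 240, 239, 240, 240, 240, 241, 240, 239, 240] [239, 238, 238, 238, 240, 239, 239, 238, 240, 240, 239, 239, 238, 225, 208, 190, 146, 110, 127, 141, 236, 232, 229, 230, 193, 97, 97, 97, 94, 94]
185 [98, 100, 106, 100, 103, 118, 132, 128, 131, 132, 129, 126, 111, 87, 91, 212, 232, 234, 237, 240, 240, 240, 240, 240, 239, 239, 238, 238, 239, 240, 239, 239, 240, 240, 241] [243, 244, 244, 242, 243, 243, 243, 242, 243, 243, 242, 238, 160, 152, 138, 131, 126, 128, 130, 128, 132, 127, 105, 87, 96, 98, 94, 98, 97, 85]
```

The numbers fit a jam: the lower corner is resting on the lower end wall, because the cartridge slipped about 4 mm downhill in the pads. I'll lift a little, shift uphill and lower again.

Call:
step_arm:
  rows:
    - [0, 0, 0, 0, 0]
    - [0, -0.0005, 0.002, 0, 0]
    - [0, -0.0005, 0.005, 0, 0]
    - [-0.001, -0.0005, 0.008, 0, 0]
    - [-0.003, -0.0005, 0.009, 0, 0]
    - [-0.005, -0.0005, 0.009, 0, 0]
    - [-0.005, -0.0005, 0.009, 0, 0]
    - [-0.005, -0.0005, 0.009, 0, 0]
  newtons: 15

```text
t: 18.35
eef_pos: [0.5617, 0.2857, 0.1104]
ee_rot: [-3.141, -0.0, 3.142]
force: [0.1, 0.6, -4.0]
width: 0.0136
gripper_force: 19.7
```

```bash
cat > chk.py <<'E'
from tilt import *
f=grab('wrist'); s=arm.get_state(); print(s['eef_pos'].round(4),s['force'].round(1),s['gripper_force'],s['width'])
g=cv2.cvtColor(f['color'],cv2.COLOR_BGR2GRAY)
print('col290',[int(g[v,290]) for v in range(120,190)]); print('fin318',[int(g[v,318]) for v in range(200,262)])
table(f,s,-.0165,.0555)
E
python3 chk.py
```

```text
[0.5618 0.2857 0.1104] [ 0.4  0.4 -4.3] 19.67886353842914 0.01390589312126797
col290 [235, 232, 232, 240, 201, 51, 65, 70, 64, 70, 68, 67, 63, 116, 208, 236, 232, 232, 232, 232, 228, 218, 229, 228, 226, 225, 223, 222, 221, 199, 161, 146, 146, 150, 151, 151, 155, 154, 151, 153, 156, 156, 157, 154, 174, 205, 226, 240, 240, 238, 239, 240, 240, 239, 240, 241, 239, 241, 239, 239, 243, 235, 190, 105, 91, 98, 95, 96, 103, 117]
fin318 [140, 140, 136, 138, 144, 140, 137, 144, 140, 139, 137, 139, 135, 140, 139, 139, 140, 137, 136, 141, 104, 66, 67, 74, 70, 67, 67, 65, 69, 62, 69, 67, 63, 68, 66, 67, 71, 63, 64, 65, 61, 67, 64, 67, 67, 65, 61, 64, 60, 65, 67, 61, 63, 63, 61, 61, 55, 57, 56, 65, 62, 55]
0 top [257.0, 173.0] [378.0, 173.0] bot [267.0, 164.0] finbot [317.0, 227.0] fintop [317.0, 254.0]
5 top [255.0, 171.0] [379.0, 171.0] bot [266.0, 158.0] finbot [317.0, 224.0] fintop [317.0, 258.0]
10 top [254.0, 169.0] [381.0, 169.0] bot [264.0, 151.0] finbot [317.0, 222.0] fintop [317.0, 261.0]
15 top [252.0, 169.0] [382.0, 169.0] bot [263.0, 146.0] finbot [317.0, 220.0] fintop [317.0, 265.0]
20 top [250.0, 169.0] [384.0, 169.0] bot [261.0, 140.0] finbot [317.0, 219.0] fintop [317.0, 269.0]
25 top [248.0, 169.0] [386.0, 169.0] bot [259.0, 135.0] finbot [317.0, 217.0] fintop [317.0, 273.0]
30 top [246.0, 171.0] [388.0, 171.0] bot [257.0, 131.0] finbot [317.0, 216.0] fintop [317.0, 277.0]
```

Call:
step_arm:
  rows:
    - [-0.001, 0.0005, 0.001, 0, 0]
    - [-0.002, 0.0005, 0.001, 0, 0]
    - [-0.004, 0.0005, 0.001, 0, 0]
    - [-0.004, 0.0005, 0, 0, 0]
    - [-0.004, 0.0005, -0.001, 0, 0]
    - [-0.004, 0.0005, -0.001, 0, 0]
  newtons: 8

```text
t: 19.0
eef_pos: [0.5592, 0.2868, 0.1101]
ee_rot: [3.14, 0.002, 3.142]
force: [5.9, -0.4, -3.6]
width: 0.0137
gripper_force: 9.6
```

```bash
python3 chk.py | head -3
```

```text
[0.5592 0.2868 0.1101] [ 5.6  0.  -3.3] 9.613113059895113 0.013842701091417327
col290 [63, 58, 82, 205, 238, 235, 231, 233, 241, 136, 69, 66, 66, 62, 65, 64, 63, 63, 116, 201, 237, 232, 233, 232, 233, 228, 224, 231, 227, 227, 226, 225, 225, 218, 198, 147, 151, 150, 151, 147, 152, 152, 153, 150, 162, 191, 221, 239, 239, 238, 240, 240, 240, 241, 241, 240, 239, 241, 240, 241, 241, 245, 228, 129, 96, 95, 99, 91, 97, 136]
fin318 [142, 140, 141, 137, 138, 138, 137, 139, 141, 140, 137, 137, 137, 142, 142, 138, 141, 139, 139, 142, 123, 90, 67, 69, 73, 68, 68, 67, 67, 70, 71, 67, 65, 64, 68, 64, 69, 65, 65, 65, 65, 61, 63, 63, 62, 62, 62, 68, 59, 65, 56, 64, 57, 67, 61, 61, 64, 58, 62, 60, 60, 56]
```

Call:
step_arm:
  rows:
    - [0.001, 0, -0.001, 0, 0]
    - [0.002, 0, -0.002, 0, 0]
    - [0.003, 0, -0.0035, 0, 0]
    - [0.004, 0, -0.005, 0, 0]
    - [0.005, 0, -0.0065, 0, 0]
    - [0.005, 0, -0.0065, 0, 0]
  newtons: 5

```text
t: 19.65
eef_pos: [0.5628, 0.2862, 0.1026]
ee_rot: [-3.141, -0.001, 3.141]
force: [0.8, 0.2, -3.9]
width: 0.0141
gripper_force: 5.0
```

```bash
python3 chk.py
```

```text
[0.5627 0.2861 0.1027] [-0.3 -1.3 -3.5] 5.006005307413943 0.013771770966247395
col290 [235, 242, 152, 52, 62, 66, 65, 60, 66, 68, 59, 76, 183, 238, 233, 233, 231, 232, 233, 223, 217, 229, 227, 227, 227, 223, 225, 223, 222, 146, 162, 165, 169, 168, 167, 170, 170, 169, 170, 169, 172, 168, 172, 170, 185, 206, 225, 240, 240, 239, 240, 238, 236, 236, 235, 237, 237, 237, 237, 236, 236, 240, 223, 150, 97, 103, 100, 100, 99, 100]
fin318 [136, 137, 137, 139, 135, 137, 136, 138, 135, 138, 134, 136, 134, 138, 132, 137, 131, 134, 138, 92, 69, 72, 74, 74, 73, 72, 67, 68, 68, 71, 72, 65, 70, 70, 67, 72, 67, 67, 70, 69, 66, 61, 61, 66, 68, 64, 70, 63, 64, 63, 62, 67, 64, 62, 68, 62, 65, 64, 62, 63, 66, 56]
0 top [257.0, 172.0] [377.0, 172.0] bot [267.0, 164.0] finbot [317.0, 226.0] fintop [317.0, 253.0]
5 top [255.0, 170.0] [379.0, 170.0] bot [266.0, 157.0] finbot [317.0, 224.0] fintop [317.0, 257.0]
10 top [254.0, 169.0] [381.0, 169.0] bot [264.0, 151.0] finbot [317.0, 222.0] fintop [317.0, 261.0]
15 top [252.0, 168.0] [382.0, 168.0] bot [263.0, 145.0] finbot [317.0, 220.0] fintop [317.0, 265.0]
20 top [250.0, 168.0] [384.0, 168.0] bot [261.0, 140.0] finbot [317.0, 218.0] fintop [317.0, 269.0]
25 top [248.0, 169.0] [386.0, 169.0] bot [259.0, 135.0] finbot [317.0, 217.0] fintop [317.0, 273.0]
30 top [246.0, 171.0] [388.0, 171.0] bot [257.0, 131.0] finbot [317.0, 216.0] fintop [317.0, 277.0]
```

Call:
step_arm:
  rows:
    - [0.0005, 0.0003, -0.001, 0, 0]
    - [0.001, 0.0003, -0.002, 0, 0]
    - [0.0015, 0.0003, -0.003, 0, 0]
    - [0.002, 0.0003, -0.0035, 0, 0]
    - [0.002, 0.0003, -0.0035, 0, 0]
  newtons: 5

```text
t: 20.2
eef_pos: [0.565, 0.2865, 0.0994]
ee_rot: [-3.142, -0.0, 3.141]
force: [-0.0, 0.3, -4.0]
width: 0.0143
gripper_force: 5.0
```

```bash
python3 chk.py
```

```text
[0.5649 0.2866 0.0994] [-0.2  0.1 -4.6] 4.999832287430763 0.013886298031901804
col290 [69, 72, 67, 67, 73, 68, 64, 93, 245, 239, 236, 233, 236, 235, 236, 242, 217, 227, 230, 229, 230, 227, 227, 226, 217, 193, 176, 175, 179, 181, 177, 182, 179, 180, 180, 182, 182, 180, 183, 182, 183, 181, 185, 181, 193, 214, 228, 240, 246, 244, 241, 239, 239, 237, 237, 237, 236, 238, 237, 237, 236, 238, 233, 210, 116, 106, 109, 101, 104, 107]
fin318 [135, 136, 138, 136, 137, 135, 137, 137, 134, 138, 135, 138, 139, 137, 137, 137, 138, 135, 80, 76, 75, 72, 75, 72, 75, 70, 75, 70, 75, 70, 73, 70, 65, 71, 68, 71, 73, 72, 73, 70, 66, 68, 68, 68, 70, 69, 69, 70, 70, 65, 71, 67, 67, 66, 68, 61, 72, 66, 65, 67, 66, 55]
0 top [257.0, 173.0] [378.0, 173.0] bot [267.0, 164.0] finbot [317.0, 226.0] fintop [317.0, 254.0]
5 top [255.0, 171.0] [379.0, 171.0] bot [266.0, 157.0] finbot [317.0, 224.0] fintop [317.0, 257.0]
10 top [254.0, 169.0] [381.0, 169.0] bot [265.0, 151.0] finbot [317.0, 222.0] fintop [317.0, 261.0]
15 top [252.0, 168.0] [383.0, 168.0] bot [263.0, 145.0] finbot [317.0, 220.0] fintop [317.0, 265.0]
20 top [250.0, 168.0] [384.0, 168.0] bot [261.0, 140.0] finbot [317.0, 218.0] fintop [317.0, 269.0]
25 top [248.0, 169.0] [386.0, 169.0] bot [259.0, 135.0] finbot [317.0, 217.0] fintop [317.0, 273.0]
30 top [246.0, 171.0] [388.0, 171.0] bot [257.0, 131.0] finbot [317.0, 216.0] fintop [317.0, 277.0]
```

Call:
step_arm:
  rows:
    - [0, 0, -0.001, 0, 0]
    - [0, 0, -0.0015, 0, 0]
    - [0, 0, -0.002, 0, 0]
    - [0, 0, -0.0025, 0, 0]
    - [0, 0, -0.0025, 0, 0]
  newtons: 5

```text
t: 20.75
eef_pos: [0.5657, 0.2867, 0.0981]
ee_rot: [3.141, 0.002, -3.142]
force: [0.6, -1.8, 6.4]
width: 0.0139
gripper_force: 5.0
```

```bash
python3 chk.py | head -3
```

```text
[0.5657 0.2867 0.0981] [ 1.5 -2.4  5.7] 5.001144558191299 0.013918746009395076
col290 [73, 70, 72, 72, 67, 73, 118, 184, 236, 236, 235, 233, 236, 235, 235, 235, 233, 230, 229, 229, 230, 227, 229, 209, 189, 182, 185, 178, 186, 184, 185, 185, 187, 183, 186, 185, 183, 187, 186, 186, 188, 189, 189, 188, 195, 205, 224, 238, 245, 244, 244, 240, 239, 236, 236, 238, 237, 236, 237, 236, 237, 236, 239, 232, 150, 113, 108, 108, 106, 105]
fin318 [137, 140, 138, 138, 138, 135, 137, 136, 137, 137, 132, 137, 135, 136, 136, 138, 137, 136, 88, 74, 72, 73, 77, 75, 75, 75, 75, 73, 71, 75, 73, 73, 69, 73, 69, 73, 67, 73, 70, 75, 66, 71, 68, 70, 69, 70, 70, 70, 68, 67, 67, 71, 65, 66, 68, 67, 68, 65, 68, 66, 66, 57]
```

Call:
step_arm:
  rows:
    - [0, 0, 0.0015, 0, 0.0139]
    - [0, 0, 0.0015, 0, 0.016]
    - [0, 0, 0.0015, 0, 0.022]
    - [0, 0, 0.0015, 0, 0.03]
    - [0, 0, 0.0015, 0, 0.03]
    - [0, 0, 0.02, 0, 0.03]
    - [0, 0, 0.06, 0, 0.03]
    - [0.005, 0, 0.1, 0, 0.03]
    - [0.02, 0, 0.14, 0, 0.03]
    - [0.02, 0, 0.17, 0, 0.03]
    - [0.02, 0, 0.17, 0, 0.03]
    - [0.02, 0, 0.17, 0, 0.03]

```text
t: 22.0
eef_pos: [0.585, 0.2868, 0.2675]
ee_rot: [3.14, 0.001, 3.141]
force: [-0.9, -0.1, -1.5]
width: 0.0299
gripper_force: 0.0
```

Run:
```python
from h import *
f=grab('wrist','w13.png'); s=arm.get_state(); print(s['eef_pos'].round(4),s['force'].round(1))
g=cv2.cvtColor(f['color'],cv2.COLOR_BGR2GRAY)
ex=np.array([C,0,-S]); ez=np.array([S,0,C])
c=np.array([.555,.2865,.06]);w=.032
for k,(a,ys,h) in {'rim up out':(-.069,w+.0085,.02),'rim up in':(-.064,w+.0035,.02),'top s0':(-.06,w,.034),'top s4':(-.056,w,.034),'finbot s0':(-.03,.007,.034),'finbot s4':(-.026,.007,.034),'fintop s4':(-.026,.007,.07),'low top s4':(.064,w,.034)}.items():
    print(k,[proj(f,c+ex*a+ez*h+[0,t,0],True).round(1).tolist() for t in(-ys,ys)])
print('col295 from 95',[int(x) for x in g[95:150,295]]); print('fin318 from 140',[int(x) for x in g[140:185,318]])
print('row135 270+',g[135,270:365].tolist()); print('row205 280+',g[205,280:360].tolist())
print('col300 from 185',[int(x) for x in g[185:232,300]])
```

```text
[0.5845 0.2865 0.2663] [ 0.9  0.7 -1.1]
rim up out [[277.1, 108.5], [356.7, 108.4]]
rim up in [[282.2, 112.8], [351.6, 112.8]]
top s0 [[284.6, 122.0], [349.2, 121.9]]
top s4 [[284.8, 125.6], [349.0, 125.5]]
finbot s0 [[310.2, 147.8], [323.7, 147.8]]
finbot s4 [[310.3, 151.1], [323.7, 151.1]]
fintop s4 [[309.6, 170.3], [324.3, 170.2]]
low top s4 [[290.9, 215.0], [343.2, 215.0]]
col295 from 95 [237, 235, 236, 237, 236, 236, 235, 235, 236, 236, 237, 236, 236, 232, 224, 232, 229, 231, 190, 177, 181, 180, 183, 183, 191, 186, 184, 223, 243, 244, 238, 237, 238, 237, 237, 238, 237, 238, 240, 240, 239, 240, 239, 238, 239, 237, 237, 238, 236, 238, 237, 237, 237, 235, 238]
fin318 from 140 [237, 238, 237, 237, 238, 237, 238, 237, 235, 206, 112, 102, 103, 94, 79, 84, 80, 84, 83, 80, 80, 84, 82, 81, 79, 85, 80, 90, 95, 92, 85, 86, 82, 83, 83, 85, 84, 86, 83, 84, 80, 83, 83, 81, 85]
row135 270+ [107, 109, 109, 107, 107, 108, 110, 107, 100, 210, 238, 236, 235, 174, 104, 90, 195, 240, 237, 237, 235, 237, 236, 237, 238, 239, 198, 188, 193, 197, 197, 196, 196, 198, 176, 137, 112, 133, 190, 230, 238, 23
[... 160 characters left out ...]
6, 235, 236, 227, 184, 105, 83, 104, 220, 239, 236, 231, 55, 65, 60, 85, 101, 102, 100, 99, 71, 50]
row205 280+ [183, 186, 181, 179, 186, 236, 229, 231, 169, 85, 150, 239, 235, 240, 205, 114, 111, 110, 114, 115, 113, 113, 115, 114, 113, 115, 115, 112, 116, 116, 90, 67, 74, 79, 80, 78, 79, 82, 78, 75, 75, 73, 74, 74, 64, 62, 66, 61, 61, 59, 60, 65, 63, 63, 57, 62, 61, 61, 60, 77, 112, 133, 128, 112, 96, 100, 132, 124, 130, 162, 182, 173, 138, 87, 80, 87, 116, 133, 93, 97]
col300 from 185 [236, 235, 235, 237, 235, 235, 234, 234, 236, 237, 239, 159, 85, 46, 104, 179, 247, 150, 73, 42, 113, 204, 238, 140, 51, 55, 73, 93, 61, 58, 54, 59, 50, 54, 55, 48, 50, 49, 56, 48, 50, 49, 53, 48, 50, 42, 50]
```

```bash
python3 -c "
from h import *
print(arm.job_done())"
```

```text
the job is handed in; nothing more can be done
None
```

I handed the job in at about 22 s: my last wrist-camera measurements put all three cartridges down in their own bays, fin up and released. The verdict isn't known, the large cartridge jammed once on its lower wall before I reseated it, and I viewed 12 pictures, over the limit of 10.

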